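# Put away the microscope parts

### The job

Class is over: put the microscope parts away, each in the shallow tray that fits it: the slim objective in the small round one, the eyepiece in the large round one, the grey filter block in the square one and the wooden slide box in the oblong one, all standing upright and flat on the tray's floor. Then lay the flat white slide case squarely on top of the slide box, lengthwise along it, once the box is in its tray. Set everything down gently, drop nothing, and leave the amber dropper bottle standing where it is.

Things in the scene. Friction and masses are not known exactly. Their poses are not given: they have to be found in the camera images.
- objective_center (a point): Loose microscope objective standing upright: a slim turned aluminium cylinder 30 mm in diameter from 6 to 42 mm above its foot (foot 25 mm in diameter), tapering above that to a 14 mm lens tip at the top; 58 mm tall, about 120 g. Point on its axis half-way up, 29 mm above its foot; z along its axis.
- eyepiece_center (a point): Loose microscope eyepiece standing on its wide end: black rubber eyecup 44 mm in diameter below, up to 16 mm, narrowing to 38 mm at 26 mm; above that a grey steel barrel 25 mm in diameter from 26 to 52 mm, by which it is easily gripped; 52 mm tall, about 100 g. Point on its axis half-way up, 26 mm above its underside; z along its axis.
- block_center (a point): Loose grey metal filter block, 40 x 40 mm and 44 mm tall, with a round amber window in its top; about 150 g. Point at its centre, 22 mm above its underside; x and y square to its side faces.
- slidebox_center (a point): Loose closed wooden slide box, 86 mm (its x) by 42 mm (its y), 46 mm tall, flat top, about 220 g. Point at its centre, 23 mm above its underside.
- case_center (a point): Loose flat white plastic slide case, lying flat: 76 mm (its x) by 34 mm (its y), 14 mm thick, about 60 g. Point at its centre, 7 mm above its underside.
- small_round_holder: Fixed shallow tray of grey plastic with a black felt floor. Origin: centre of its underside, on the bench. Inner floor 3 mm above the bench, rim 4 mm thick rising 6 mm above the floor (rim top 9 mm above the bench). Round recess 44 mm in diameter, the smaller of the two round ones: for the objective.
- large_round_holder: Fixed shallow tray of grey plastic with a black felt floor. Origin: centre of its underside, on the bench. Inner floor 3 mm above the bench, rim 4 mm thick rising 6 mm above the floor (rim top 9 mm above the bench). Round recess 58 mm in diameter, the larger of the two round ones: for the eyepiece.
- square_holder: Fixed shallow tray of grey plastic with a black felt floor. Origin: centre of its underside, on the bench. Inner floor 3 mm above the bench, rim 4 mm thick rising 6 mm above the floor (rim top 9 mm above the bench). Square recess 54 x 54 mm, sides along its x and y: for the filter block, either way round.
- long_holder: Fixed shallow tray of grey plastic with a black felt floor. Origin: centre of its underside, on the bench. Inner floor 3 mm above the bench, rim 4 mm thick rising 6 mm above the floor (rim top 9 mm above the bench). Oblong recess 100 mm (its x) by 56 mm (its y): for the slide box, lengthwise, either way round.
- dropper_center (a point): Bystander: loose amber glass dropper bottle, 28 mm in diameter, 68 mm tall with its black rubber bulb, standing in the midst of the holders; leave it alone. Point on its axis, 34 mm above its underside.
Not all that is in view belongs to the job. What is shaped like the part that bears objective_center but turquoise is not meant.

How it is judged (in metres and radians):
On the way, in this order (a step that is already met when the one before it is completed fails the run):
1. the slide box stands in its oblong tray, with the slide case not yet on it (horizontal distance between slidebox_center and long_holder below 0.012 m and z of slidebox_center in the frame of long_holder below 0.029 m and angle between slidebox_center's own z axis and vertical below 0.06 rad and contact force between slidebox and the fingers below 0.05 N and horizontal distance between case_center and slidebox_center above 0.04 m), for 0.2 s.
2. the slide case lies on top of the slide box (horizontal distance between case_center and slidebox_center below 0.015 m and z of case_center in the frame of slidebox_center between 0.027 and 0.033 m), for 0.2 s.
At the end, for the whole second after the job is handed in: The objective, eyepiece, filter block and slide box each stand upright (within 0.06 rad) on the floor of their own tray, centre within 12 mm of the tray's centre; the slide case lies flat on top of the slide box, centres within 15 mm and lengthwise along it within 0.3 rad; all released and at rest (all of step 2 and horizontal distance between objective_center and small_round_holder below 0.012 m and z of objective_center in the frame of small_round_holder between 0.029 and 0.035 m and angle between each of objective_center, eyepiece_center, block_center, slidebox_center, case_center's own z axis and vertical below 0.06 rad and horizontal distance between eyepiece_center and large_round_holder below 0.012 m and z of eyepiece_center in the frame of large_round_holder between 0.026 and 0.032 m and horizontal distance between block_center and square_holder below 0.012 m and z of block_center in the frame of square_holder between 0.022 and 0.028 m and horizontal distance between slidebox_center and long_holder below 0.012 m and z of slidebox_center in the frame of long_holder between 0.023 and 0.029 m and angle between the x axis of case_center and the x axis of slidebox_center, either way round below 0.3 rad and linear speed of each of objective, eyepiece, block, slidebox, case below 0.02 m/s and contact force between each of objective, eyepiece, block, slidebox, case and the fingers below 0.05 N); the robot touches nothing.
It fails at once if one of the five parts is dropped: it falls free of the fingers faster than 0.7 m/s (a fall of about 25 mm) ((linear speed of objective above 0.7 m/s and contact force between objective and the fingers below 0.02 N) or (linear speed of eyepiece above 0.7 m/s and contact force between eyepiece and the fingers below 0.02 N) or (linear speed of block above 0.7 m/s and contact force between block and the fingers below 0.02 N) or (linear speed of slidebox above 0.7 m/s and contact force between slidebox and the fingers below 0.02 N) or (linear speed of case above 0.7 m/s and contact force between case and the fingers below 0.02 N)).
It fails at once if the dropper bottle is pushed more than 30 mm from its place or knocked over (distance of dropper_center from where it was at the start of the episode above 0.03 m or angle between dropper_center's own z axis and vertical above 0.5 rad).
It also fails if it takes over 136 s, if anything falls off the work surface, if the arm or the gripper's body presses on something with over 40 N, if the wrist force passes 120 N, or if a joint passes its speed limit or range.

### The arm

A 7-joint arm with a two-finger parallel gripper is mounted at the origin on the work surface. World frame = base frame: x ahead of the robot, y to its left, z up, the work surface at z = 0. Lengths are in m, angles in degrees, forces in N, time in s.
With the tool pointing down it reaches from about 0.425 to 0.825 m from the base axis. Payload 3.6 kg.
Tool frame: the origin (TCP) lies on the mounting face of the last link; the fingertips stand 186 mm ahead of it and the grasp point (between the pads) lies manip.pinch_z ahead of it (manip.pinch_z is the distance from the TCP to the grasp point, in m); x points along the fingers, y is the direction in which the jaws open and shut, and the axes are right-handed (so a half turn about x gives the same grasp; the last joint's range is limited). The gripper opens to 93 mm and grips with 3 to 60 N. Pads are 15 mm wide; open, the fingers measure 128 mm over their backs; the gripper's body (75 mm by 188 mm) begins 65 mm behind the grasp point.
Start: joints at [63.799, 35.231, -0.722, 81.555, 0.464, 63.22, -2.315], TCP at [0.271, -0.591, 0.405] pointing down, gripper open.
Joint ranges: [-178.69, 178.69], [-17.37, 117.87], [-77.05, 75.6], [15.02, 138.74], [-78.02, 258.01], [0.78, 113.62], [-162.83, 162.83]. Speed limits (degrees/s): [159.86, 159.86, 180, 180, 180, 180, 180].

### API

Orientations are given as a 3x3 rotation matrix whose columns are the frame's x, y, z axes.
In Python, from bench import manip gives the robot as it stands.
- The arm moves only by the tool arm_command, never from a script. Its argument "commands" is a list of rows, each a list of 5 numbers: the opening, from -1 (shut) to 1 (fully open), so that 0 is half open, then the shift along the tool's x, y, z in m, then the turn about the tool's x in degrees. A call has 1 to 12 rows; each row shifts and turns the pose as measured when the row begins, along the tool's axes as they then stand; what a row does not reach is not made up. A row lasts 1/10 s, in which the tool goes at most 50 mm and 8.59 degrees, less where a joint would pass 70% of its speed; a pose out of reach is approached as far as the arm can. A call with a gripper value outside its range is refused whole. The fingers move at their own pace and stop on an object; "force" is the grip in N (left out, the last holds). Time passes only in rows, so rows that do not move let the fingers close. It gives the time, the measured TCP pose, the force and the opening at its end, in the units of the state.
- manip.observe(): the state, without advancing time (a new reading comes with each control period).
- manip.camera(name): name is "side" or "top" or "wrist"; returns a dict with "frame" (384x512x3 uint8, red, green, blue), "range_z" (384x512 float32, m along the optical axis (not along the pixel's ray), 0 where there is no reading), "fx", "fy", "cx", "cy" (pixels), "k1" (the pictures are not rectified: a ray, as slopes to the right and down, at radius r is drawn at 1 + k1 r^2 times it, then the intrinsics apply), "R" (3x3) and "t" (3): a world point X has camera coordinates R X + t. Camera axes: x right, y down, z forward; pixel columns grow to the right and rows downward; lengths in m; the calibration is good to about 2 mm. A picture is of the moment at which its call begins.
- manip.close_job(): hands the job in, once; it reports no verdict.
The state is a dict: "time": time; "q": joint angles; "joint_velocities": joint speeds; "joint_efforts": joint torques, N m; "eef_pos": TCP position; "tool_rot": TCP orientation; "force": force on the tool from outside, world axes, zero at the start; "wrist_torque": the same for the moment, N m; "opening": finger opening in m.
Only numpy, scipy, OpenCV 4.12 (cv2) and the standard library are available. Lean on these libraries where they do the work, as an engineer would, in place of code of your own. Each camera call takes 0.05 s, during which the arm holds its last target.

## Working session

There is one attempt and no reset: what is moved stays moved. The work goes in short steps, Python scripts to look and compute and a tool call to move; the robot and the scene stay as the last step left them, time stands still between calls to the robot, and variables do not carry over. Pictures are saved under pics/ and viewed, and the job is handed in when it is done.

Besides the shell and the picture viewer there is one more tool, called after "Call:" as name([rows], argument=value, ...), one row to a line, values as JSON. arm_command: Moves the arm, as the interface text tells. Its arguments: {"type":"object","properties":{"commands":{"type":"array","items":{"type":"array","items":{"type":"number"}}},"force":{"type":"number"}},"required":["commands"]}

```bash
mkdir -p pics; ls
python3 - <<'E'
from bench import manip
import cv2,numpy as np
print(manip.pinch_z); print(manip.observe())
for n in ["top","side"]:
    c=manip.camera(n); cv2.imwrite(f"pics/{n}0.png",cv2.resize(c["frame"][:,:,::-1],(800,600),interpolation=cv2.INTER_CUBIC))
    np.savez(f"{n}0.npz",**c); print({k:c[k] for k in c if k not in("frame","range_z")})
E
```

```text
pics
0.1673
{'time': 0.0, 'q': array([63.79756403, 35.28589444, -0.72386896, 81.63910793,  0.4638817 ,
       63.22047215, -2.31236265]), 'joint_velocities': array([ 0.03878023, -0.13717959, -0.08195686, -0.05208032, -0.0532769 ,
        0.04770056, -0.04531861]), 'joint_efforts': array([ 2.09284717e-04, -4.58935118e+01,  2.09097960e-01, -1.65742868e+01,
       -6.10992545e-02,  2.04786868e-02,  2.16973995e-04]), 'eef_pos': array([ 0.27133786, -0.59030512,  0.40363137]), 'tool_rot': array([[-1.05909199e-03,  4.17723175e-01, -9.08573732e-01],
       [ 2.25255348e-03, -9.08570940e-01, -4.17724517e-01],
       [-9.99996902e-01, -2.48901962e-03,  2.13164161e-05]]), 'force': array([ 0.74847734,  0.09041418, -0.52207427]), 'wrist_torque': array([ 0.00459343,  0.01547566, -0.05488654]), 'opening': 0.09325512259008947}
{'fx': 458.03255378767375, 'fy': 458.03255378767375, 'cx': 257.7231010151336, 'cy': 199.56021472612315, 'k1': 0.06009366106692909, 'R': array([[-0.02488389, -0.99945528, -0.02167796],
       [-0.99135513,  0.027465  , -0.12829917],
       [ 0.12882466,  0.01829798, -0.99149856]]), 't': array([0.02713971, 0.50188043, 0.96925241])}
{'fx': 348.6698158798218, 'fy': 348.6698158798218, 'cx': 251.55729200428962, 'cy': 190.88021046142129, 'k1': -0.054519435606203356, 'R': array([[ 0.77833397, -0.62769849, -0.01381397],
       [-0.44925877, -0.54143276, -0.71064556],
       [ 0.43859182,  0.55932563, -0.70341457]]), 't': array([-0.39077566,  0.26011369,  0.56921865])}
```

View pics/top0.png

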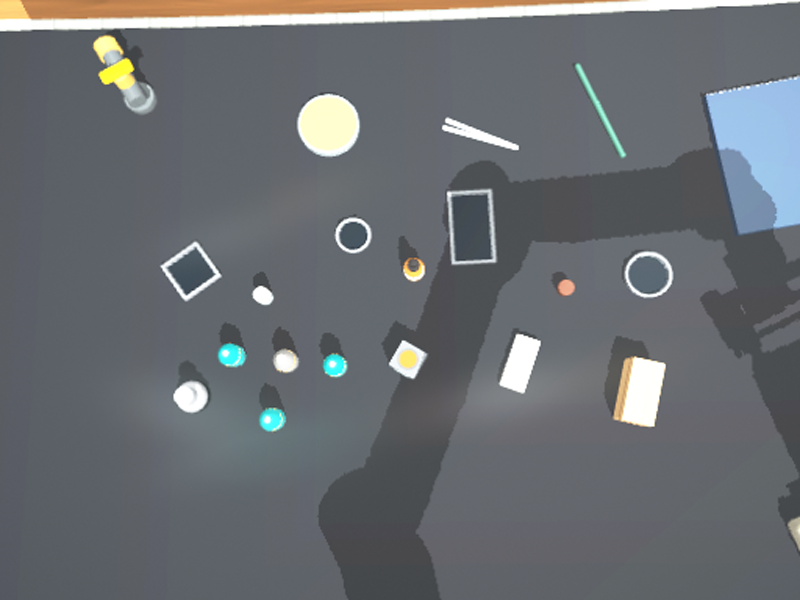

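View pics/side0.png

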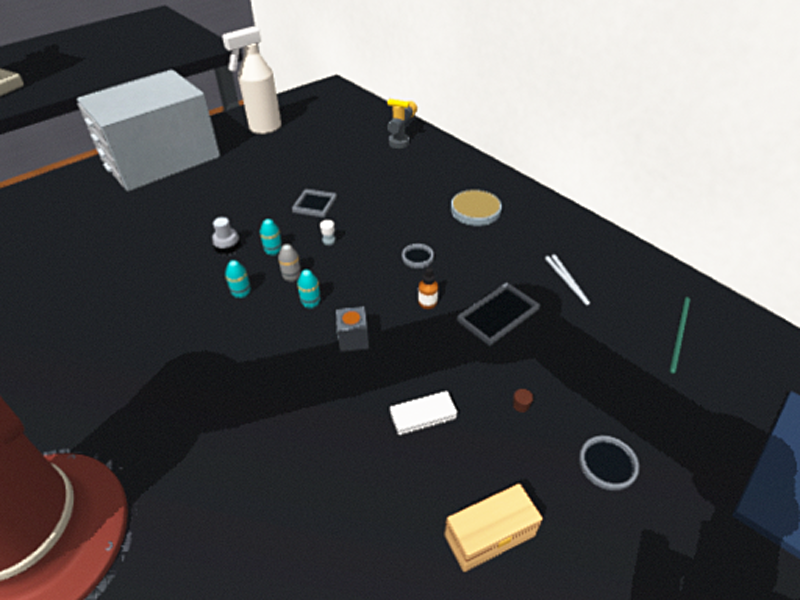

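The top view shows: eyepiece (190,397), grey objective (285,360) among turquoise decoys, block (408,359), white case (520,362), slide box (640,392). The trays are square (191,271), small round (353,235), oblong (472,227) and large round (648,274); the dropper is at (414,267). I'll use enlarged crops for measurement.

```bash
cat > h.py <<'E'
import numpy as np,cv2
def K(c): return np.array([[c["fx"],0,c["cx"]],[0,c["fy"],c["cy"]],[0,0,1]],float)
def D(c): return np.array([float(c["k1"]),0,0,0,0])
def rays(c,uv):
    p=cv2.undistortPoints(np.array(uv,float).reshape(-1,1,2),K(c),D(c))[:,0]
    return np.c_[p,np.ones(len(p))]
def onplane(c,uv,z):
    r=rays(c,uv)@c["R"]; o=-c["R"].T@c["t"]
    s=(np.asarray(z)-o[2])/r[:,2]
    return o+r*np.reshape(s,(-1,1))
def cloud(c):
    h,w=c["range_z"].shape
    uv=np.stack(np.meshgrid(np.arange(w),np.arange(h)),-1).reshape(-1,2)
    d=c["range_z"].reshape(-1,1)
    return ((rays(c,uv)*d-c["t"])@c["R"]).reshape(h,w,3)
def proj(c,X):
    X=np.atleast_2d(X).astype(float)
    return cv2.projectPoints(X,cv2.Rodrigues(np.array(c["R"]))[0],np.array(c["t"],float),K(c),D(c))[0][:,0]
def crop(c,x0,y0,w,h,s,fn):
    im=c["frame"][y0:y0+h,x0:x0+w,::-1]
    cv2.imwrite(fn,cv2.resize(im,None,fx=s,fy=s,interpolation=cv2.INTER_CUBIC))
E
python3 - <<'E'
from h import *
c=dict(np.load("top0.npz"))
P=cloud(c)
crop(c,95,110,200,150,4,"pics/tL.png"); crop(c,245,110,200,170,3.5,"pics/tR.png")
# median-filter height, segmentation
z=P[...,2]; print(np.median(z[100:280,100:450]))
np.save("cloud.npy",P)
m=((z>0.010)&(z<0.1)&(c["range_z"]>0)).astype(np.uint8)
n,l,s,ce=cv2.connectedComponentsWithStats(m)
for i in range(1,n):
    if s[i,4]>25:
        q=P[l==i]; zt=np.percentile(q[:,2],90)
        t=q[q[:,2]>zt-0.006]
        print(i,s[i],ce[i].round(1),"top z",zt.round(3),"ctr",((t.max(0)+t.min(0))/2)[:2].round(4),cv2.minAreaRect(t[:,:2].astype(np.float32)*1000))
E
```

```text
-0.0003821387126558237
1 [ 61  23  37  48 773] [77.6 47. ] top z 0.093 ctr [0.839  0.3977] ((837.3353271484375, 397.6375732421875), (20.79515838623047, 45.982486724853516), 32.327945709228516)
5 [ 451   50   61  100 3794] [486.   97.2] top z 0.014 ctr [ 0.7168 -0.4979] ((716.8292846679688, -510.782470703125), (211.88450622558594, 135.04225158691406), 7.46753454208374)
6 [ 191   60   39   39 1148] [209.8  79.1] top z 0.016 ctr [0.7885 0.1175] ((788.3452758789062, 117.75605773925781), (90.05353546142578, 88.52937316894531), 9.407711029052734)
53 [258 165  13  14 146] [264.2 171.5] top z 0.064 ctr [ 0.5659 -0.0017] ((566.07958984375, -2.0459747314453125), (8.965797424316406, 8.74686050415039), 59.16596603393555)
78 [356 179  12  10  91] [362.1 183.6] top z 0.024 ctr [ 0.5333 -0.2174] ((533.017578125, -217.69195556640625), (19.94558334350586, 20.831941604614258), 85.03057861328125)
85 [162 183  12  11  93] [167.3 188.5] top z 0.039 ctr [0.5339 0.2129] ((533.84765625, 212.75497436523438), (20.464570999145508, 19.896583557128906), 32.678070068359375)
96 [320 214  25  37 522] [332.1 231.8] 
[... 830 characters left out ...]
01 [ 393  228   33   45 1068] [409.2 250.3] top z 0.048 ctr [ 0.3856 -0.3065] ((384.6887512207031, -306.1259460449219), (44.6114616394043, 87.46271514892578), 75.97798156738281)
102 [111 243  24  21 356] [122.5 252.9] top z 0.052 ctr [0.3954 0.3145] ((394.7557373046875, 314.4504699707031), (23.066158294677734, 24.1318416595459), 46.56899642944336)
103 [166 261  17  14 192] [173.9 267.6] top z 0.058 ctr [0.3598 0.1992] ((359.9761962890625, 199.07093811035156), (17.114213943481445, 17.284427642822266), 71.56483459472656)
104 [505 331   7  21  79] [509.1 339.3] top z 0.028 ctr [ 0.2029 -0.4968] ((203.25926208496094, -495.8548278808594), (4.510759353637695, 19.46045684814453), 79.00360107421875)
```

```bash
echo
```

```text
(no output)
```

View pics/tL.png

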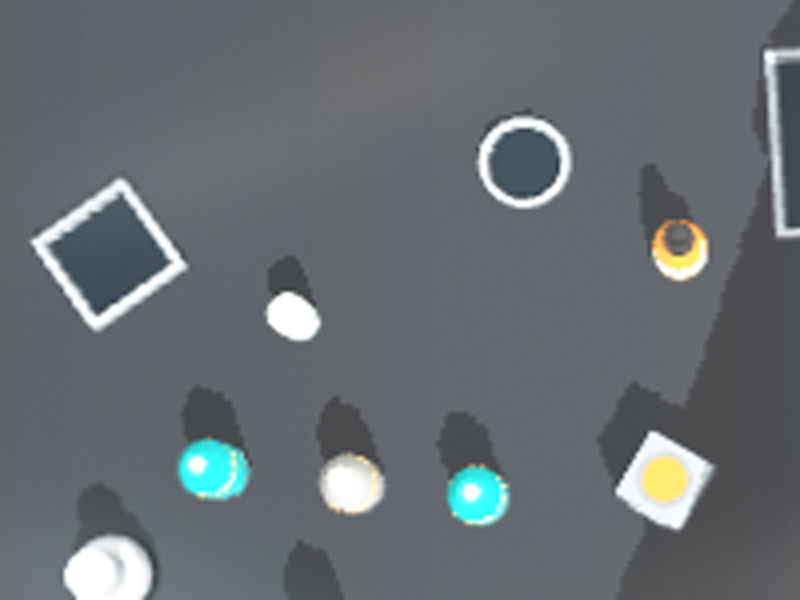

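View pics/tR.png

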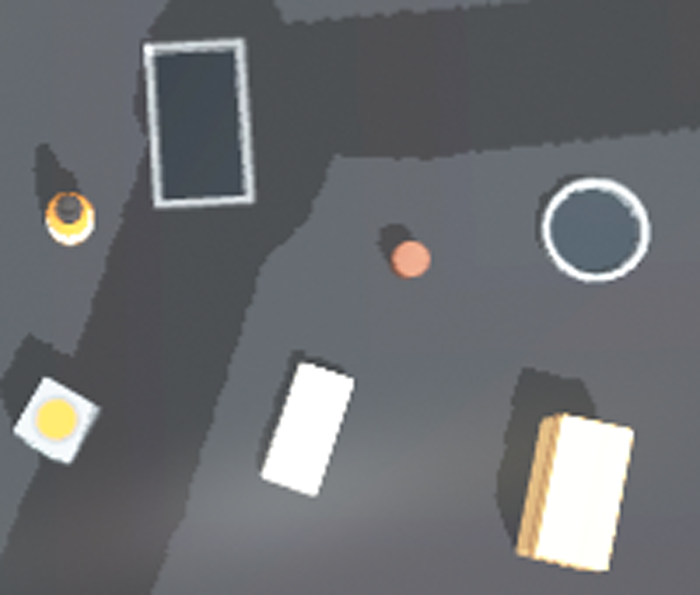

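Run:
```python
from h import *
c=dict(np.load("top0.npz")); P=np.load("cloud.npy")
def f(p,x0,y0,s): p=np.array(p,float); return (p+.5)/s-.5+[x0,y0]
for nm,p,o in [("square",[(121,180),(187,265),(97,330),(32,242)],(95,110,4)),("long",[(143,44),(245,38),(256,202),(155,207)],(245,110,3.5))]:
    X=onplane(c,f(p,*o),0.009)[:,:2]; e=np.roll(X,-1,0)-X
    print(nm,X.mean(0).round(4),np.linalg.norm(e,axis=1).round(4),(np.degrees(np.arctan2(e[:,1],e[:,0]))).round(1))
z=P[...,2]
g=cv2.cvtColor(c["frame"],cv2.COLOR_RGB2GRAY)
for nm,(u,v),R in [("square",(122,173),32),("small",(226,150),20),("long",(302,145),36),("large",(414.7,175.5),26)]:
    x0,y0=int(u-R),int(v-R); 
    for how in("depth","grey"):
        sub=(z if how=="depth" else g)[y0:y0+2*R,x0:x0+2*R]
        m=((sub>0.0055)&(sub<.012) if how=="depth" else sub>125).astype(np.uint8)
        n,l,s,_=cv2.connectedComponentsWithStats(m,connectivity=8); i=1+np.argmax(s[1:,4]) if n>1 else 0
        uv=np.argwhere(l==i)[:,::-1]+[x0,y0]
        X=onplane(c,uv,0.009)[:,:2]*1000
        r=cv2.minAreaRect(X.astype(np.float32)); (cx,cy),rr=cv2.minEnclosingCircle(X.astype(np.float32))
        print(nm,how,len(uv),[np.round(k,1) for k in r],"circ",round(cx,1),round(cy,1),round(rr,1),"mean",X.mean(0).round(1))
```

```text
square [0.5741 0.3195] [0.0626 0.0616 0.0633 0.0605] [-143.   125.5   35.9  -55.3]
long [ 0.6283 -0.0884] [0.0664 0.1087 0.0649 0.1082] [ -88.4 -178.5   91.2    2.3]
square depth 195 [array([574.5, 320.3]), array([63.5, 63.5]), np.float64(35.1)] circ 574.1 319.4 43.6 mean [574.7 319.9]
square grey 371 [array([574.2, 319.8]), array([66.8, 65.5]), np.float64(35.1)] circ 573.8 320.4 44.9 mean [574.  319.9]
small depth 114 [array([621.2,  85.1]), array([49.6, 49.8]), np.float64(20.7)] circ 620.4 84.4 26.6 mean [621.1  84.8]
small grey 195 [array([621.1,  84.8]), array([52.4, 51.1]), np.float64(88.3)] circ 620.9 84.3 27.2 mean [621.8  84. ]
long depth 186 [array([628.7, -90.1]), array([ 60.8, 109. ]), np.float64(88.1)] circ 628.3 -87.9 60.9 mean [ 623.7 -100.8]
long grey 423 [array([628.1, -88.1]), array([109.7,  65.9]), np.float64(1.5)] circ 628.9 -87.7 62.7 mean [630.3 -89.5]
large depth 170 [array([ 550.3, -335.5]), array([64. , 65.3]), np.float64(17.3)] circ 550.9 -335.4 33.8 mean [ 550.9 -335.5]
large grey 294 [array([ 549.8, -336.2]), array([65.8, 65.4]), np.float64(88.1)] circ 550.7 -335.3 34.9 mean [ 551.3 -337.2]
```

```bash
cat > plan.py <<'E'
import sys,numpy as np
from bench import manip
# usage: plan.py gx gy gz yaw step_mm : grasp-point target, yaw of tool y
gx,gy,gz,yaw=map(float,sys.argv[1:5]); step=float(sys.argv[5])/1000 if len(sys.argv)>5 else .045
s=manip.observe(); p=s["eef_pos"]; R=s["tool_rot"]
cy=np.degrees(np.arctan2(R[1,1],R[0,1]))
print("t",s["time"].__round__(2),"grasp",(p+R[:,0]*manip.pinch_z).round(4),"yaw",cy.round(2),"tilt",np.degrees(np.arccos(-R[2,0])).round(2),"open",round(s["opening"],4),"F",s["force"].round(1),"q7",s["q"][6].round(1))
T=np.array([gx,gy,gz+manip.pinch_z]); tot=-((yaw-cy+180)%360-180)
d=T-p; n=max(int(np.ceil(np.linalg.norm(d)/step)),int(np.ceil(abs(tot)/8.0)),1)
print("turn",round(tot,2),"d",d.round(4),"n",n)
a=np.radians(cy)
for i in range(n):
    y=np.array([np.cos(a),np.sin(a),0]); x=np.array([0,0,-1.]); z=np.cross(x,y)
    dd=d/n
    print([round(dd@x,4),round(dd@y,4),round(dd@z,4),round(tot/n,2)],end=", ")
    a-=np.radians(tot/n)
E
python3 plan.py .385 -.306 .15 -104
```

```text
t 0.1 grasp [ 0.2712 -0.59    0.2364] yaw -65.31 tilt 0.13 open 0.0926 F [-0.8  0.4  0.1] q7 -2.3
turn 38.69 d [ 0.1137  0.2843 -0.0864] n 8
[np.float64(0.0108), np.float64(-0.0264), np.float64(-0.0278), np.float64(4.84)], [np.float64(0.0108), np.float64(-0.0286), np.float64(-0.0254), np.float64(4.84)], [np.float64(0.0108), np.float64(-0.0306), np.float64(-0.0229), np.float64(4.84)], [np.float64(0.0108), np.float64(-0.0325), np.float64(-0.0203), np.float64(4.84)], [np.float64(0.0108), np.float64(-0.0341), np.float64(-0.0175), np.float64(4.84)], [np.float64(0.0108), np.float64(-0.0354), np.float64(-0.0145), np.float64(4.84)], [np.float64(0.0108), np.float64(-0.0365), np.float64(-0.0115), np.float64(4.84)], [np.float64(0.0108), np.float64(-0.0374), np.float64(-0.0084), np.float64(4.84)],
```

Call:
arm_command([
  [0.5,0.011,-0.026,-0.028,4.8],
  [0.5,0.011,-0.029,-0.025,4.8],
  [0.5,0.011,-0.031,-0.023,4.8],
  [0.5,0.011,-0.033,-0.02,4.8],
  [0.5,0.011,-0.034,-0.018,4.8],
  [0.5,0.011,-0.035,-0.015,4.8],
  [0.5,0.011,-0.037,-0.012,4.8],
  [0.5,0.011,-0.037,-0.008,4.8],
  [0.5,0,0,0,0],
], force=20)

```text
time: 1.0
eef_pos: [0.3902, -0.2964, 0.3079]
tool_rot: [[-0.007, -0.268, -0.963], [0.005, -0.963, 0.268], [-1.0, -0.003, 0.008]]
force: [-0.3, 0.3, 0.6]
opening: 0.0697
```

```bash
sed -i 's/print(\[round(dd@x,4),round(dd@y,4),round(dd@z,4),round(tot\/n,2)\]/print([float(round(v,4)) for v in (dd@x,dd@y,dd@z,tot\/n)]/' plan.py; python3 plan.py .385 -.306 .15 -104
python3 - <<'E'
from h import *; from bench import manip
c=manip.camera("wrist"); cv2.imwrite("pics/w1.png",cv2.resize(c["frame"][:,:,::-1],(800,600))); np.savez("w1.npz",**c)
E
```

```text
t 1.0 grasp [ 0.389  -0.2955  0.1406] yaw -105.57 tilt 0.51 open 0.0697 F [-0.3  0.3  0.6] q7 -63.3
turn -1.57 d [-0.0052 -0.0096  0.0094] n 1
[-0.0094, 0.0106, 0.0025, -1.5684],
```

View pics/w1.png

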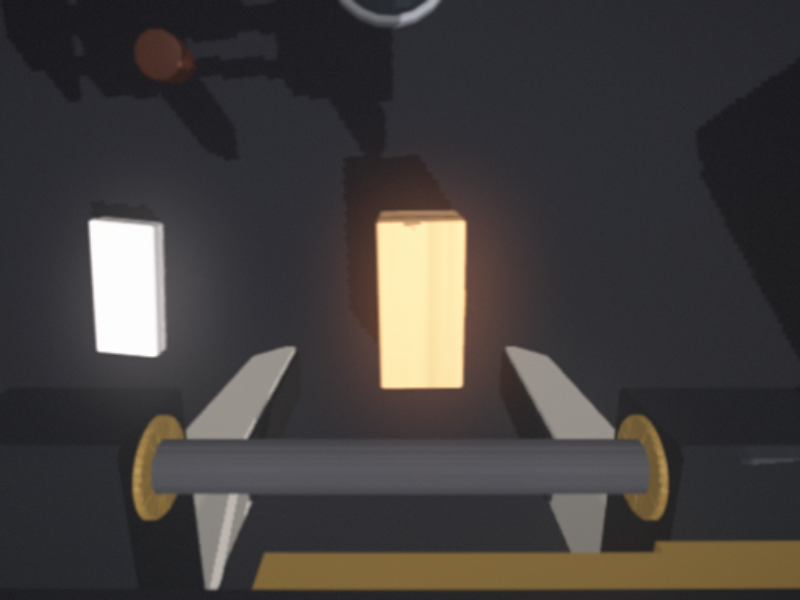

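The wrist view shows the box between the fingers, with its top from (377,222) to (463,386), and the case at left. I'll measure both from this depth image to cross-check the top camera.

```bash
cat >> h.py <<'E'
def segs(c,zmin=.010,zmax=.1,roi=None,minpix=60,top=.006):
    P=cloud(c); z=P[...,2]; m=((z>zmin)&(z<zmax)&(c["range_z"]>0)).astype(np.uint8)
    n,l,s,ce=cv2.connectedComponentsWithStats(m)
    for i in range(1,n):
        if s[i,4]<minpix: continue
        q=P[l==i]; zt=np.percentile(q[:,2],90); t=q[abs(q[:,2]-zt)<top]
        r=cv2.minAreaRect(t[:,:2].astype(np.float32)*1000)
        if roi is not None and np.hypot(r[0][0]-roi[0]*1000,r[0][1]-roi[1]*1000)>roi[2]*1000: continue
        print(ce[i].round(0),s[i,4],"ztop",zt.round(4),"rect",[np.round(k,1).tolist() for k in r])
E
python3 - <<'E'
from h import *
c=dict(np.load("w1.npz")); segs(c)
E
```

```text
[103.  36.] 923 ztop 0.024 rect [[533.4, -215.6], [22.4, 22.5], 21.2]
[268. 191.] 6081 ztop 0.048 rect [[385.4, -304.7], [42.1, 85.9], 75.3]
[ 80. 183.] 3559 ztop 0.016 rect [[429.2, -147.7], [35.6, 76.5], 68.4]
```

```bash
python3 plan.py .3853 -.305 .032 -104.6 30
```

```text
t 1.05 grasp [ 0.3881 -0.2989  0.1414] yaw -105.71 tilt 0.38 open 0.07 F [-0.7 -0.2 -0.4] q7 -63.1
turn -1.11 d [-0.0039 -0.0058 -0.1094] n 4
[0.0273, 0.0016, 0.0005, -0.2773], [0.0273, 0.0016, 0.0006, -0.2773], [0.0273, 0.0016, 0.0006, -0.2773], [0.0273, 0.0016, 0.0006, -0.2773],
```

Call:
arm_command([
  [0.5,0.02,0.007,0.002,-1.1],
  [0.5,0.02,0,0,0],
  [0.5,0,0,0,0],
])

```text
time: 1.35
eef_pos: [0.3844, -0.3087, 0.2688]
tool_rot: [[-0.004, -0.252, -0.968], [-0.003, -0.968, 0.252], [-1.0, 0.004, 0.004]]
force: [-0.7, -0.1, 0.3]
opening: 0.0697
```

```bash
sed -i 's/^d=T-p;/XX/; s/d=T-p;/d=T-np.array([0,0,manip.pinch_z])-(p+R[:,0]*manip.pinch_z);/' plan.py; python3 plan.py .3853 -.305 .032 -104.6 30
```

```text
File "plan.py", line 9
    XX n=max(int(np.ceil(np.linalg.norm(d)/step)),int(np.ceil(abs(tot)/8.0)),1)
       ^
SyntaxError: invalid syntax
```

```bash
sed -i 's/^XX/d=T-np.array([0,0,manip.pinch_z])-(p+R[:,0]*manip.pinch_z);/' plan.py; python3 plan.py .3853 -.305 .032 -104.6 30
```

```text
t 1.35 grasp [ 0.3837 -0.3092  0.1015] yaw -104.61 tilt 0.3 open 0.0697 F [-0.7 -0.1  0.3] q7 -60.4
turn -0.01 d [ 0.0016  0.0042 -0.0695] n 3
[0.0232, -0.0015, -0.0002, -0.0041], [0.0232, -0.0015, -0.0002, -0.0041], [0.0232, -0.0015, -0.0002, -0.0041],
```

Call:
arm_command([
  [0.5,0.02,-0.004,0,0],
  [0.5,0.02,0,0,0],
  [0.5,0.012,0,0,0],
  [0.5,0,0,0,0],
  [0.5,0,0,0,0],
])

```text
time: 1.85
eef_pos: [0.3842, -0.3118, 0.219]
tool_rot: [[0.001, -0.26, -0.966], [-0.011, -0.966, 0.26], [-1.0, 0.01, -0.003]]
force: [0.2, -0.5, -0.4]
opening: 0.0699
```

```bash
python3 plan.py .3853 -.305 .032 -104.6 30
```

```text
t 1.85 grasp [ 0.3843 -0.3136  0.0517] yaw -105.08 tilt 0.61 open 0.0699 F [ 0.2 -0.5 -0.4] q7 -59.6
turn -0.48 d [ 0.001   0.0086 -0.0197] n 1
[0.0197, -0.0086, 0.0013, -0.4754],
```

Call:
arm_command([
  [0.5,0,-0.008,0.001,0],
  [0.5,0,0,0,0],
  [0.5,0,0,0,0],
])

```text
time: 2.15
eef_pos: [0.3859, -0.3039, 0.2211]
tool_rot: [[0.004, -0.26, -0.965], [-0.013, -0.965, 0.26], [-1.0, 0.012, -0.007]]
force: [0.2, -0.1, -0.4]
opening: 0.0697
```

Call:
arm_command([
  [0.5,0,0,0,0],
  [0.5,0,0,0,0],
])

```text
time: 2.35
eef_pos: [0.3862, -0.3037, 0.2218]
tool_rot: [[0.005, -0.26, -0.966], [-0.014, -0.966, 0.26], [-1.0, 0.012, -0.009]]
force: [0.1, -0.1, -0.6]
opening: 0.0703
```

```bash
python3 plan.py .3853 -.305 .032 -104.6 30
```

```text
t 2.35 grasp [ 0.387  -0.306   0.0545] yaw -105.05 tilt 0.84 open 0.0703 F [ 0.1 -0.1 -0.6] q7 -60.3
turn -0.45 d [-0.0017  0.001  -0.0225] n 1
[0.0225, -0.0005, 0.0019, -0.4522],
```

Call:
arm_command([
  [0.5,0.012,0,0.002,0],
  [0.5,0.011,0,0,0],
  [0.5,0,0,0,0],
  [0.5,0,0,0,0],
])

```text
time: 2.75
eef_pos: [0.3848, -0.3038, 0.1983]
tool_rot: [[0.006, -0.26, -0.966], [-0.015, -0.966, 0.259], [-1.0, 0.013, -0.01]]
force: [-0.3, 0.7, -0.5]
opening: 0.0696
```

```bash
python3 plan.py .3853 -.305 .032 -104.6 30
```

```text
t 2.75 grasp [ 0.3859 -0.3063  0.0311] yaw -105.04 tilt 0.93 open 0.0696 F [-0.3  0.7 -0.5] q7 -59.8
turn -0.44 d [-0.0006  0.0013  0.0009] n 1
[-0.0009, -0.0011, 0.0009, -0.4444],
```

Positioned to about 1 mm; closing.

Call:
arm_command([
  [-1,0,0,0,0],
  [-1,0,0,0,0],
  [-1,0,0,0,0],
  [-1,0,0,0,0],
  [-1,0,0,0,0],
  [-1,0,0,0,0],
], force=25)

```text
time: 3.35
eef_pos: [0.3852, -0.3038, 0.1991]
tool_rot: [[0.008, -0.259, -0.966], [-0.015, -0.966, 0.259], [-1.0, 0.013, -0.011]]
force: [0.6, -0.9, -1.2]
opening: 0.0417
```

```bash
python3 plan.py .3853 -.305 .15 -104.6 30
```

```text
t 3.35 grasp [ 0.3864 -0.3064  0.0318] yaw -105.03 tilt 0.98 open 0.0417 F [ 0.6 -0.9 -1.2] q7 -59.8
turn -0.43 d [-0.0011  0.0014  0.1182] n 4
[-0.0296, -0.0003, 0.0004, -0.1072], [-0.0296, -0.0003, 0.0004, -0.1072], [-0.0296, -0.0003, 0.0004, -0.1072], [-0.0296, -0.0003, 0.0004, -0.1072],
```

Call:
arm_command([
  [-1,-0.015,0,0,0],
  [-1,-0.03,0,0,0],
  [-1,-0.03,0,0,0],
  [-1,-0.03,0,0,0],
  [-1,0,0,0,0],
])

```text
time: 3.85
eef_pos: [0.3834, -0.3017, 0.3051]
tool_rot: [[0.001, -0.26, -0.966], [-0.011, -0.966, 0.26], [-1.0, 0.01, -0.004]]
force: [0.6, -1.4, -1.3]
opening: 0.0422
```

```bash
python3 plan.py .6283 -.0883 .13 -88.5 40
```

```text
t 3.85 grasp [ 0.3835 -0.3035  0.1378] yaw -105.05 tilt 0.62 open 0.0422 F [ 0.6 -1.4 -1.3] q7 -61.9
turn -16.55 d [ 0.2448  0.2152 -0.0078] n 9
[0.0009, -0.0302, -0.0201, -1.8392], [0.0009, -0.0295, -0.021, -1.8392], [0.0009, -0.0288, -0.0219, -1.8392], [0.0009, -0.0281, -0.0229, -1.8392], [0.0009, -0.0273, -0.0238, -1.8392], [0.0009, -0.0266, -0.0246, -1.8392], [0.0009, -0.0258, -0.0255, -1.8392], [0.0009, -0.0249, -0.0263, -1.8392], [0.0009, -0.0241, -0.0271, -1.8392],
```

Call:
arm_command([
  [-1,0,-0.03,-0.02,-1.8],
  [-1,0,-0.03,-0.021,-1.8],
  [-1,0,-0.029,-0.022,-1.8],
  [-1,0,-0.028,-0.023,-1.8],
  [-1,0,-0.027,-0.024,-1.8],
  [-1,0,-0.027,-0.025,-1.8],
  [-1,0,-0.026,-0.026,-1.8],
  [-1,0,-0.025,-0.026,-1.8],
  [-1,0,-0.02,-0.02,-1.8],
  [-1,0,0,0,0],
  [-1,0,0,0,0],
])

```text
time: 4.95
eef_pos: [0.6249, -0.081, 0.2825]
tool_rot: [[-0.028, 0.026, -0.999], [-0.004, -1.0, -0.025], [-1.0, 0.003, 0.028]]
force: [-0.3, -0.8, -3.3]
opening: 0.0422
```

```bash
python3 plan.py .6283 -.0883 .06 -88.5 40;python3 - <<'E'
from h import *; from bench import manip
c=manip.camera("top"); cv2.imwrite("pics/t2.png",cv2.resize(c["frame"][:,:,::-1],(800,600))); np.savez("t2.npz",**c)
segs(c,.01,.2,(.63,-.09,.2))
E
```

```text
t 4.95 grasp [ 0.6202 -0.0816  0.1153] yaw -88.54 tilt 1.61 open 0.0422 F [-0.3 -0.8 -3.3] q7 -78.4
turn -0.04 d [ 0.0081 -0.0067 -0.0553] n 2
[0.0277, 0.0035, -0.004, -0.019], [0.0277, 0.0035, -0.004, -0.019], [264. 172.] 141 ztop 0.0637 rect [[565.7, -1.7], [8.5, 9.4], 88.3]
[362. 184.] 95 ztop 0.0236 rect [[533.5, -216.7], [22.5, 20.8], 90.0]
```

View pics/t2.png

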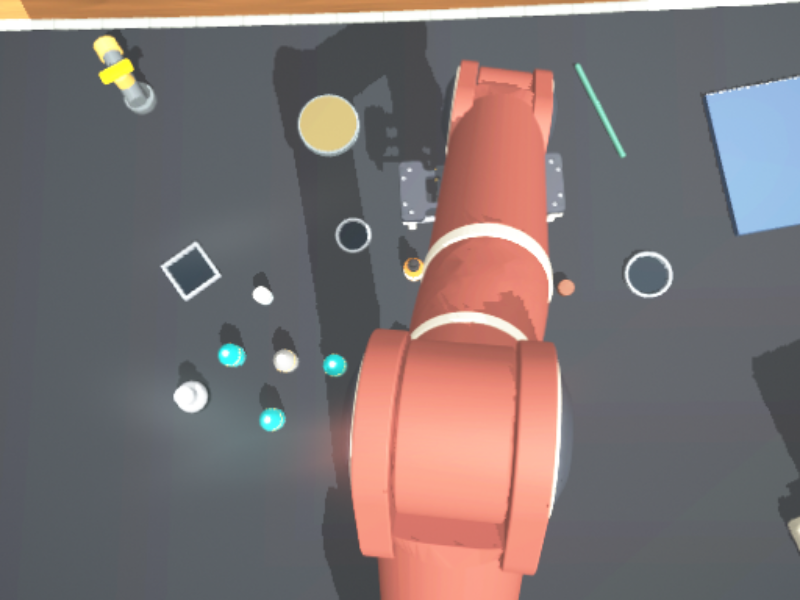

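Call:
arm_command([
  [-1,0.01,0.003,-0.004,0],
  [-1,0.01,0.003,-0.004,0],
  [-1,0.01,0,0,0],
  [-1,0,0,0,0],
  [-1,0,0,0,0],
])

```text
time: 5.5
eef_pos: [0.6297, -0.092, 0.2474]
tool_rot: [[-0.034, 0.018, -0.999], [-0.005, -1.0, -0.018], [-0.999, 0.004, 0.034]]
force: [0.8, 0.2, -2.7]
opening: 0.0417
```

```bash
python3 plan.py .6283 -.0883 .045 -88.5 40;python3 - <<'E'
from h import *; from bench import manip
c=manip.camera("wrist"); cv2.imwrite("pics/w2.png",cv2.resize(c["frame"][:,:,::-1],(800,600))); np.savez("w2.npz",**c)
c=manip.camera("side"); crop(c,200,130,200,150,4,"pics/s2.png"); np.savez("s2.npz",**c)
E
```

```text
t 5.5 grasp [ 0.624  -0.0928  0.0802] yaw -88.99 tilt 1.96 open 0.0417 F [ 0.8  0.2 -2.7] q7 -77.8
turn -0.49 d [ 0.0043  0.0045 -0.0352] n 1
[0.0352, -0.0044, -0.0044, -0.4866],
```

View pics/w2.png

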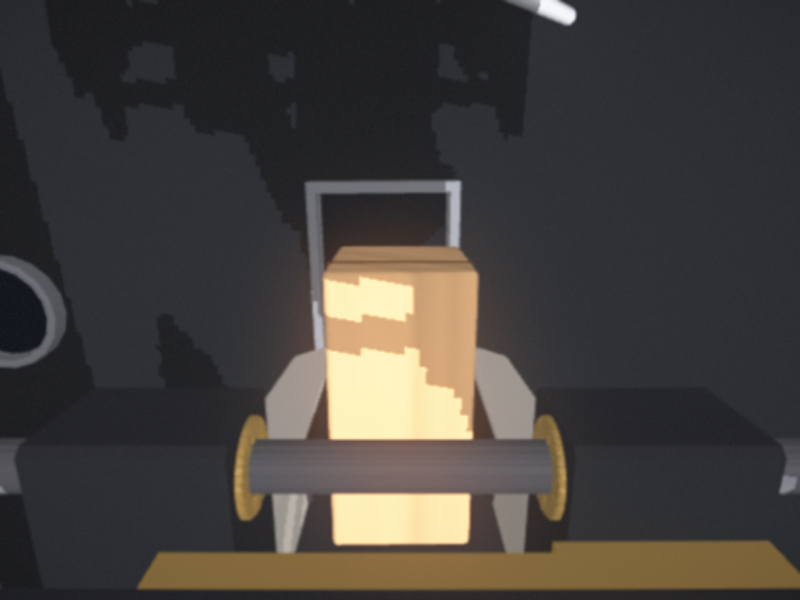

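View pics/s2.png

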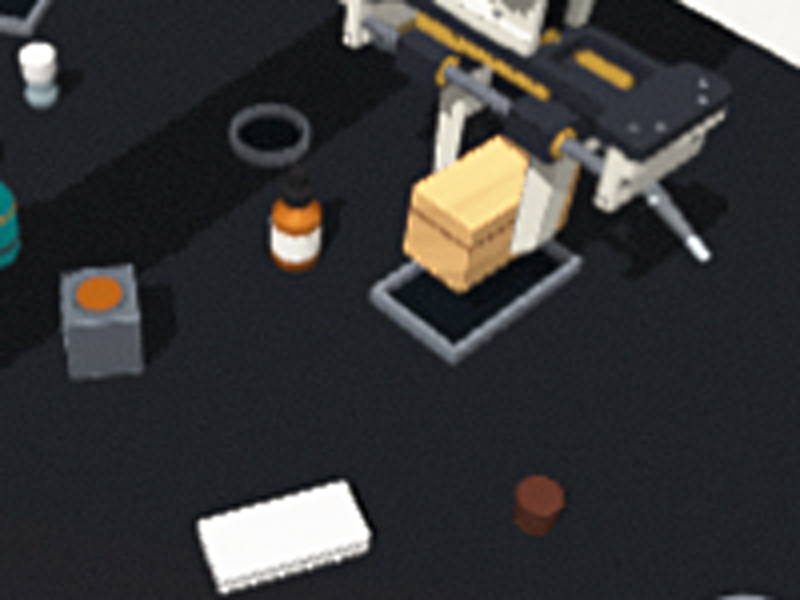

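Call:
arm_command([
  [-1,0.008,-0.004,-0.004,0],
  [-1,0.01,0,0,0],
  [-1,0.01,0,0,0],
  [-1,0,0,0,0],
  [-1,0,0,0,0],
])

```text
time: 6.1
eef_pos: [0.6333, -0.0864, 0.2178]
tool_rot: [[-0.032, 0.02, -0.999], [-0.004, -1.0, -0.019], [-0.999, 0.003, 0.032]]
force: [-0.4, 1.0, -2.1]
opening: 0.0418
```

```bash
python3 plan.py .6283 -.0883 .035 -88.5 40;python3 - <<'E'
from h import *; from bench import manip
c=manip.camera("side"); crop(c,250,130,150,110,5.3,"pics/s3.png"); np.savez("s3.npz",**c)
E
```

```text
t 6.1 grasp [ 0.628  -0.0871  0.0506] yaw -88.88 tilt 1.85 open 0.0418 F [-0.4  1.  -2.1] q7 -78.0
turn -0.38 d [ 0.0003 -0.0012 -0.0156] n 1
[0.0156, 0.0012, -0.0003, -0.3805],
```

View pics/s3.png

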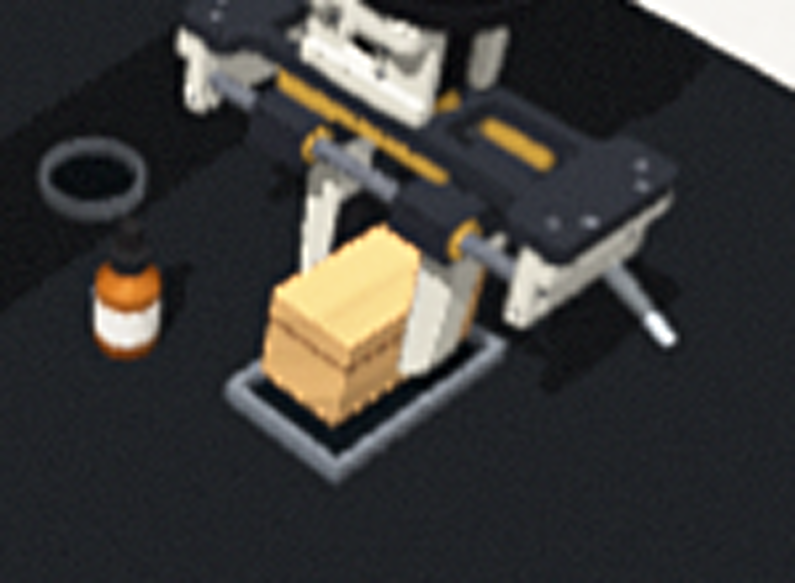

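The box sits centred over the tray. Lowering slowly and watching the force.

Call:
arm_command([
  [-1,0.006,0,0,0],
  [-1,0.005,0,0,0],
  [-1,0.002,0,0,0],
  [-1,0,0,0,0],
])

```text
time: 6.55
eef_pos: [0.6329, -0.0866, 0.2042]
tool_rot: [[-0.031, 0.019, -0.999], [-0.004, -1.0, -0.019], [-0.999, 0.004, 0.031]]
force: [0.8, -0.1, -3.2]
opening: 0.0421
```

Call:
arm_command([
  [-1,0.002,0,0,0],
  [-1,0,0,0,0],
])

```text
time: 6.75
eef_pos: [0.633, -0.0866, 0.2032]
tool_rot: [[-0.031, 0.019, -0.999], [-0.004, -1.0, -0.019], [-1.0, 0.003, 0.031]]
force: [-0.3, 0.3, -2.4]
opening: 0.0418
```

```bash
python3 plan.py .6283 -.0883 .035 -88.5 40
```

```text
t 6.75 grasp [ 0.6278 -0.0873  0.0359] yaw -88.9 tilt 1.78 open 0.0418 F [-0.3  0.3 -2.4] q7 -77.9
turn -0.4 d [ 0.0005 -0.001  -0.0009] n 1
[0.0009, 0.001, -0.0005, -0.3954],
```

Call:
arm_command([
  [-1,0.0015,0,0,0],
  [-1,0,0,0,0],
])

```text
time: 6.95
eef_pos: [0.6332, -0.0867, 0.2029]
tool_rot: [[-0.029, 0.019, -0.999], [-0.004, -1.0, -0.019], [-1.0, 0.003, 0.029]]
force: [-0.3, 0.0, -2.1]
opening: 0.042
```

Call:
arm_command([
  [-1,0.0015,0,0,0],
  [-1,0,0,0,0],
])

```text
time: 7.15
eef_pos: [0.6332, -0.0868, 0.2025]
tool_rot: [[-0.029, 0.019, -0.999], [-0.004, -1.0, -0.019], [-1.0, 0.003, 0.029]]
force: [0.4, -0.7, -2.8]
opening: 0.0419
```

Call:
arm_command([
  [-1,0.003,0,0,0],
  [-1,0,0,0,0],
])

```text
time: 7.35
eef_pos: [0.6333, -0.0871, 0.2021]
tool_rot: [[-0.028, 0.019, -0.999], [-0.004, -1.0, -0.019], [-1.0, 0.003, 0.028]]
force: [0.3, 0.4, -2.1]
opening: 0.0416
```

```bash
python3 plan.py .6283 -.0883 .035 -88.5 40
```

```text
t 7.35 grasp [ 0.6287 -0.0877  0.0349] yaw -88.92 tilt 1.62 open 0.0416 F [ 0.3  0.4 -2.1] q7 -77.8
turn -0.42 d [-0.0004 -0.0006  0.0001] n 1
[-0.0001, 0.0006, 0.0004, -0.4232],
```

Call:
arm_command([
  [0.1,0,0,0,0],
  [0.3,0,0,0,0],
  [0.3,0,0,0,0],
  [0.3,0,0,0,0],
])

```text
time: 7.75
eef_pos: [0.634, -0.0873, 0.2015]
tool_rot: [[-0.026, 0.019, -0.999], [-0.004, -1.0, -0.019], [-1.0, 0.004, 0.026]]
force: [-0.4, -0.3, 0.2]
opening: 0.0603
```

```bash
python3 plan.py .6283 -.0883 .11 -88.5 40;python3 - <<'E'
from h import *; from bench import manip
c=manip.camera("side"); crop(c,250,130,150,110,5.3,"pics/s4.png"); np.savez("s4.npz",**c)
E
```

```text
t 7.75 grasp [ 0.6297 -0.088   0.0342] yaw -88.93 tilt 1.51 open 0.0603 F [-0.4 -0.3  0.2] q7 -77.8
turn -0.43 d [-0.0014 -0.0003  0.0758] n 2
[-0.0379, 0.0001, 0.0007, -0.2137], [-0.0379, 0.0001, 0.0007, -0.2137],
```

View pics/s4.png

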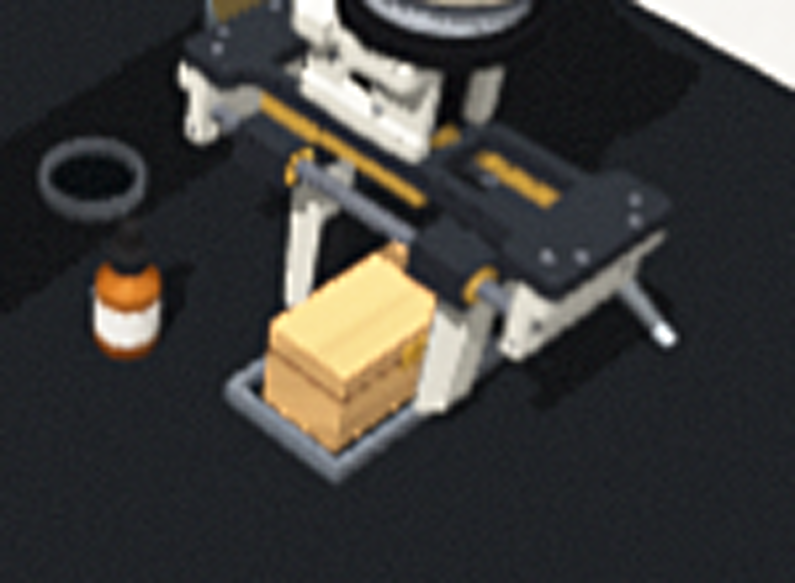

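The box now stands in its tray, released. Rising, then going to the case.

Call:
arm_command([
  [0.3,-0.03,0,0,0],
  [0.3,-0.035,0,0,0],
  [0.3,-0.03,0,0,0],
  [0.3,0,0,0,0],
])

```text
time: 8.2
eef_pos: [0.6365, -0.0868, 0.2973]
tool_rot: [[-0.031, 0.019, -0.999], [-0.004, -1.0, -0.019], [-1.0, 0.004, 0.031]]
force: [0.9, 0.2, 0.4]
opening: 0.0603
```

```bash
python3 plan.py .4292 -.1475 .12 -111.5 30;python3 - <<'E'
from h import *; from bench import manip
c=manip.camera("wrist"); segs(c,.012,.1,(.63,-.09,.05))
E
```

```text
t 8.2 grasp [ 0.6314 -0.0875  0.13  ] yaw -88.93 tilt 1.77 open 0.0603 F [0.9 0.2 0.4] q7 -78.5
turn 22.57 d [-0.2022 -0.06   -0.01  ] n 8
[0.0013, 0.007, 0.0254, 2.8214], [0.0013, 0.0083, 0.025, 2.8214], [0.0013, 0.0095, 0.0246, 2.8214], [0.0013, 0.0107, 0.0241, 2.8214], [0.0013, 0.0119, 0.0235, 2.8214], [0.0013, 0.013, 0.0229, 2.8214], [0.0013, 0.0141, 0.0223, 2.8214], [0.0013, 0.0152, 0.0215, 2.8214], [255. 197.] 6752 ztop 0.051 rect [[627.0, -87.8], [85.5, 42.1], 1.1]
```

Call:
arm_command([
  [0.3,0,0.007,0.025,2.8],
  [0.3,0,0.008,0.025,2.8],
  [0.3,0,0.01,0.025,2.8],
  [0.3,0,0.011,0.024,2.8],
  [0.3,0,0.012,0.024,2.8],
  [0.3,0,0.013,0.023,2.8],
  [0.3,0,0.014,0.022,2.8],
  [0.3,0,0.014,0.018,2.8],
  [0.3,0,0,0,0],
  [0.3,0,0,0,0],
])

```text
time: 9.25
eef_pos: [0.4245, -0.1454, 0.291]
tool_rot: [[-0.058, -0.376, -0.925], [0.003, -0.926, 0.377], [-0.998, 0.019, 0.055]]
force: [-0.4, 0.3, -0.8]
opening: 0.0603
```

```bash
python3 plan.py .4292 -.1475 .06 -111.5 30;python3 - <<'E'
from h import *; from bench import manip
c=manip.camera("wrist"); segs(c,.008,.1,(.43,-.15,.05)); cv2.imwrite("pics/w3.png",cv2.resize(c["frame"][:,:,::-1],(800,600)))
E
```

```text
t 9.25 grasp [ 0.4147 -0.145   0.124 ] yaw -112.1 tilt 3.35 open 0.0603 F [-0.4  0.3 -0.8] q7 -85.8
turn -0.6 d [ 0.0145 -0.0025 -0.064 ] n 3
[0.0213, -0.001, -0.0048, -0.1997], [0.0213, -0.001, -0.0048, -0.1997], [0.0213, -0.001, -0.0048, -0.1997], [247. 163.] 3970 ztop 0.016 rect [[429.5, -146.8], [34.0, 76.3], 69.0]
```

View pics/w3.png

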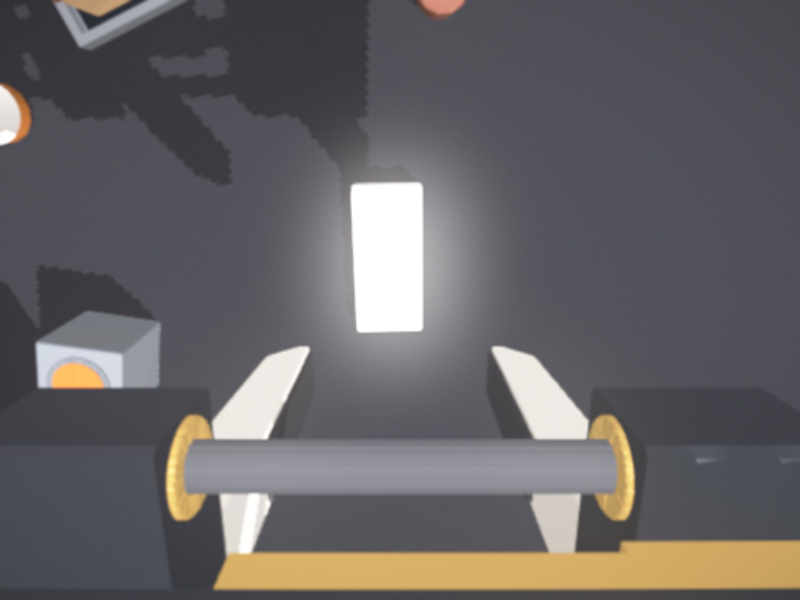

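Tilt has grown to 3.3°, which matters for the next placements. I'll run a few free-space tests to see which motions change it.

Call:
arm_command([
  [0.3,-0.03,0,0,0],
  [0.3,-0.03,0,0,0],
  [0.3,-0.03,0,0,0],
  [0.3,0,0,0,0],
  [0.3,0,0,0,0],
])

```text
time: 9.8
eef_pos: [0.4354, -0.1429, 0.3815]
tool_rot: [[-0.06, -0.366, -0.929], [0.003, -0.93, 0.367], [-0.998, 0.02, 0.057]]
force: [-0.2, 0.3, 0.0]
opening: 0.0602
```

```bash
python3 -c "
from bench import manip
s=manip.observe();print(s['q'].round(1),s['tool_rot'].round(4).tolist(),s['eef_pos'].round(4),s['joint_velocities'].round(2))"
```

```text
[  3.7  21.3  15.8 113.   -6.2  49.9 -88.8] [[-0.0603, -0.3663, -0.9286], [0.0027, -0.9303, 0.3668], [-0.9982, 0.0195, 0.0571]] [ 0.4354 -0.1429  0.3815] [-0.38 -0.65 -0.35 -2.48  0.2   0.17 -0.1 ]
```

Call:
arm_command([
  [0.3,0,0,-0.04,0],
  [0.3,0,0,-0.04,0],
  [0.3,0,0,-0.04,0],
  [0.3,0,0,0,0],
  [0.3,0,0,0,0],
])

```text
time: 10.3
eef_pos: [0.5505, -0.1849, 0.3657]
tool_rot: [[-0.073, -0.36, -0.93], [0.008, -0.933, 0.36], [-0.997, 0.019, 0.071]]
force: [-0.5, 0.2, 0.4]
opening: 0.0599
```

```bash
python3 -c "
from bench import manip
s=manip.observe();print(s['q'].round(1),s['tool_rot'].round(4).tolist(),s['eef_pos'].round(4),s['joint_velocities'].round(2))"
```

```text
[  7.   32.7  14.9  95.2  -8.3  57.4 -86.6] [[-0.073, -0.3601, -0.9301], [0.0083, -0.9327, 0.3605], [-0.9973, 0.0186, 0.071]] [ 0.5505 -0.1849  0.3657] [ 0.05  2.78 -0.18 -1.95 -0.43 -1.18  0.29]
```

Call:
arm_command([
  [0.3,0,0,0.02,0],
  [0.3,0,0,0.02,0],
  [0.3,0,0,0.02,0],
  [0.3,0,0,0.02,0],
  [0.3,0,0,0.02,0],
  [0.3,0,0,0.02,0],
  [0.3,0,0,0,0],
  [0.3,0,0,0,0],
])

```text
time: 11.1
eef_pos: [0.4273, -0.1356, 0.3691]
tool_rot: [[-0.089, -0.356, -0.93], [0.015, -0.934, 0.356], [-0.996, 0.018, 0.088]]
force: [1.1, 0.3, -0.4]
opening: 0.0602
```

```bash
python3 -c "
from bench import manip
s=manip.observe();print(s['q'].round(1),s['tool_rot'].round(4).tolist(),s['eef_pos'].round(4),s['joint_velocities'].round(2))"
```

```text
[  3.4  21.8  15.5 114.8  -6.5  49.4 -88.4] [[-0.0889, -0.3559, -0.9303], [0.015, -0.9344, 0.356], [-0.9959, 0.0177, 0.0884]] [ 0.4273 -0.1356  0.3691] [-0.3  -0.92 -0.18  2.29  0.11  0.43 -0.11]
```

Call:
arm_command([
  [0.3,0.05,0,0,0],
  [0.3,0.05,0,0,0],
  [0.3,0,0,0,0],
  [0.3,0,0,0,0],
])

```text
time: 11.5
eef_pos: [0.4229, -0.1352, 0.2684]
tool_rot: [[-0.079, -0.355, -0.932], [0.012, -0.935, 0.355], [-0.997, 0.017, 0.079]]
force: [0.5, -0.2, 0.5]
opening: 0.0605
```

Call:
arm_command([
  [0.3,-0.01,0,0,0],
  [0.3,-0.01,0,0,0],
  [0.3,-0.01,0,0,0],
  [0.3,-0.01,0,0,0],
  [0.3,-0.01,0,0,0],
  [0.3,-0.01,0,0,0],
  [0.3,-0.01,0,0,0],
  [0.3,-0.01,0,0,0],
  [0.3,-0.01,0,0,0],
  [0.3,-0.01,0,0,0],
  [0.3,0,0,0,0],
])

```text
time: 12.6
eef_pos: [0.4362, -0.14, 0.3998]
tool_rot: [[-0.032, -0.357, -0.934], [0.001, -0.934, 0.357], [-0.999, 0.011, 0.03]]
force: [-0.6, -0.7, 0.1]
opening: 0.0605
```

```bash
python3 -c "
from bench import manip
s=manip.observe();print(s['q'].round(1),s['tool_rot'].round(4).tolist(),s['eef_pos'].round(4),s['joint_velocities'].round(2))"
```

```text
[  2.9  19.6  16.2 112.1  -6.2  51.  -88.6] [[-0.032, -0.3566, -0.9337], [0.0008, -0.9342, 0.3568], [-0.9995, 0.0107, 0.0302]] [ 0.4362 -0.14    0.3998] [-0.06 -1.29  0.04 -0.17  0.32  0.74 -0.22]
```

Call:
arm_command([
  [0.3,0,0,0,8],
  [0.3,0,0,0,8],
  [0.3,0,0,0,8],
  [0.3,0,0,0,0],
  [0.3,0,0,0,0],
])

```text
time: 13.1
eef_pos: [0.4361, -0.1408, 0.407]
tool_rot: [[-0.019, -0.715, -0.699], [-0.001, -0.699, 0.715], [-1.0, 0.014, 0.012]]
force: [-0.2, 0.3, 0.8]
opening: 0.0602
```

Call:
arm_command([
  [0.3,0,0,0,-8],
  [0.3,0,0,0,-8],
  [0.3,0,0,0,-8],
  [0.3,0,0,0,0],
  [0.3,0,0,0,0],
])

```text
time: 13.6
eef_pos: [0.4359, -0.1409, 0.4089]
tool_rot: [[-0.016, -0.346, -0.938], [-0.001, -0.938, 0.346], [-1.0, 0.007, 0.014]]
force: [-0.3, -0.2, 0.2]
opening: 0.0603
```

Slow upward rows bring the tilt back down (0.079 → 0.030, then 0.014), so I can correct it. Going to the case now.

```bash
python3 plan.py .4292 -.1473 .15 -111.3 30
```

```text
t 13.6 grasp [ 0.4333 -0.1412  0.2416] yaw -110.24 tilt 0.9 open 0.0603 F [-0.3 -0.2  0.2] q7 -88.0
turn 1.06 d [-0.0041 -0.0061 -0.0916] n 4
[0.0229, 0.0018, 0.0004, 0.2651], [0.0229, 0.0018, 0.0004, 0.2651], [0.0229, 0.0018, 0.0004, 0.2651], [0.0229, 0.0018, 0.0004, 0.2651],
```

Call:
arm_command([
  [0.3,0.03,0.002,0,1],
  [0.3,0.03,0.002,0,0],
  [0.3,0.03,0.002,0,0],
  [0.3,0.03,0,0,0],
  [0.3,0.02,0,0,0],
  [0.3,0,0,0,0],
  [0.3,0,0,0,0],
])

```text
time: 14.3
eef_pos: [0.4343, -0.148, 0.267]
tool_rot: [[-0.007, -0.373, -0.928], [-0.005, -0.928, 0.373], [-1.0, 0.007, 0.005]]
force: [0.1, 0.2, 0.9]
opening: 0.0602
```

```bash
python3 plan.py .4292 -.1473 .05 -111.3 30
```

```text
t 14.3 grasp [ 0.4331 -0.1488  0.0997] yaw -111.87 tilt 0.5 open 0.0602 F [0.1 0.2 0.9] q7 -83.1
turn -0.57 d [-0.0039  0.0015 -0.0497] n 2
[0.0249, 0.0, 0.0021, -0.2868], [0.0249, 0.0, 0.0021, -0.2868],
```

Call:
arm_command([
  [0.3,0.025,0,0.003,-0.5],
  [0.3,0.02,0,0.001,0],
  [0.3,0.012,0,0,0],
  [0.3,0,0,0,0],
  [0.3,0,0,0,0],
])

```text
time: 14.8
eef_pos: [0.4342, -0.1479, 0.2148]
tool_rot: [[0.008, -0.366, -0.931], [-0.01, -0.931, 0.366], [-1.0, 0.006, -0.011]]
force: [-0.7, -0.9, -0.6]
opening: 0.0601
```

```bash
python3 plan.py .4292 -.1473 .0225 -111.3 30
```

```text
t 14.8 grasp [ 0.4355 -0.1495  0.0475] yaw -111.46 tilt 0.72 open 0.0601 F [-0.7 -0.9 -0.6] q7 -80.9
turn -0.16 d [-0.0063  0.0022 -0.025 ] n 1
[0.025, 0.0002, 0.0067, -0.1634],
```

Call:
arm_command([
  [0.3,0.01,0,0.004,0],
  [0.3,0.008,0,0.003,0],
  [0.3,0.005,0,0,0],
  [0.3,0,0,0,0],
  [0.3,0,0,0,0],
])

```text
time: 15.3
eef_pos: [0.4301, -0.1461, 0.1952]
tool_rot: [[0.018, -0.366, -0.93], [-0.013, -0.931, 0.366], [-1.0, 0.006, -0.021]]
force: [0.7, -0.5, 0.7]
opening: 0.0605
```

```bash
python3 plan.py .4292 -.1473 .0225 -111.3 30
```

```text
t 15.3 grasp [ 0.4331 -0.1483  0.028 ] yaw -111.48 tilt 1.27 open 0.0605 F [ 0.7 -0.5  0.7] q7 -80.3
turn -0.18 d [-0.0039  0.001  -0.0055] n 1
[0.0055, 0.0005, 0.004, -0.1799],
```

Call:
arm_command([
  [0.3,0.003,0,0.004,0],
  [0.3,0.003,0,0,0],
  [0.3,0,0,0,0],
])

```text
time: 15.6
eef_pos: [0.4266, -0.1447, 0.1893]
tool_rot: [[0.019, -0.366, -0.93], [-0.014, -0.931, 0.366], [-1.0, 0.006, -0.023]]
force: [-0.5, 0.0, -0.1]
opening: 0.0606
```

```bash
python3 plan.py .4292 -.1473 .0225 -111.3 30
```

```text
t 15.6 grasp [ 0.4298 -0.147   0.022 ] yaw -111.48 tilt 1.36 open 0.0606 F [-0.5  0.  -0.1] q7 -80.1
turn -0.18 d [-0.0006 -0.0003  0.0005] n 1
[-0.0005, 0.0005, 0.0005, -0.1826],
```

Call:
arm_command([
  [-1,0,0,0,0],
  [-1,0,0,0,0],
  [-1,0,0,0,0],
  [-1,0,0,0,0],
  [-1,0,0,0,0],
], force=20)

```text
time: 16.1
eef_pos: [0.4267, -0.1448, 0.1893]
tool_rot: [[0.019, -0.366, -0.93], [-0.014, -0.931, 0.366], [-1.0, 0.006, -0.023]]
force: [0.0, -0.0, -0.9]
opening: 0.034
```

```bash
python3 plan.py .4292 -.1473 .0225 -111.3 30
```

```text
t 16.1 grasp [ 0.4299 -0.1471  0.022 ] yaw -111.48 tilt 1.36 open 0.034 F [ 0.  -0.  -0.9] q7 -80.1
turn -0.18 d [-0.0007 -0.0002  0.0005] n 1
[-0.0005, 0.0005, 0.0006, -0.1846],
```

Call:
arm_command([
  [-1,-0.01,0,0,0],
  [-1,-0.02,0,0,0],
  [-1,-0.03,0,0,0],
  [-1,-0.03,0,0,0],
  [-1,-0.02,0,0,0],
  [-1,0,0,0,0],
])

```text
time: 16.7
eef_pos: [0.4237, -0.1432, 0.3052]
tool_rot: [[0.018, -0.367, -0.93], [-0.012, -0.93, 0.367], [-1.0, 0.005, -0.021]]
force: [-0.5, -0.1, -1.0]
opening: 0.0337
```

```bash
python3 plan.py .627 -.0878 .15 -88.8 30
```

```text
t 16.7 grasp [ 0.4266 -0.1453  0.1379] yaw -111.53 tilt 1.23 open 0.0337 F [-0.5 -0.1 -1. ] q7 -83.8
turn -22.73 d [0.2004 0.0575 0.0121] n 7
[-0.0017, -0.0181, -0.0236, -3.2464], [-0.0017, -0.0168, -0.0246, -3.2464], [-0.0017, -0.0154, -0.0255, -3.2464], [-0.0017, -0.0139, -0.0263, -3.2464], [-0.0017, -0.0124, -0.0271, -3.2464], [-0.0017, -0.0108, -0.0277, -3.2464], [-0.0017, -0.0092, -0.0283, -3.2464],
```

Call:
arm_command([
  [-1,-0.003,-0.018,-0.023,-3.2],
  [-1,-0.003,-0.017,-0.025,-3.2],
  [-1,-0.003,-0.015,-0.026,-3.2],
  [-1,-0.003,-0.014,-0.026,-3.2],
  [-1,-0.003,-0.012,-0.027,-3.2],
  [-1,-0.003,-0.011,-0.028,-3.2],
  [-1,-0.003,-0.008,-0.022,-3.2],
  [-1,0,0,0,0],
  [-1,0,0,0,0],
  [-1,0,0,0,0],
])

```text
time: 17.7
eef_pos: [0.6178, -0.0838, 0.3205]
tool_rot: [[-0.001, 0.027, -1.0], [-0.008, -1.0, -0.027], [-1.0, 0.007, 0.001]]
force: [0.2, -0.5, -1.4]
opening: 0.0339
```

```bash
python3 plan.py .627 -.0878 .11 -88.8 30
```

```text
t 17.7 grasp [ 0.6176 -0.085   0.1532] yaw -88.47 tilt 0.44 open 0.0339 F [ 0.2 -0.5 -1.4] q7 -77.3
turn 0.33 d [ 0.0094 -0.0028 -0.0432] n 2
[0.0216, 0.0015, -0.0047, 0.1658], [0.0216, 0.0015, -0.0047, 0.1658],
```

Tilt is now only 0.4°.

Call:
arm_command([
  [-1,0.02,0.001,-0.005,0.3],
  [-1,0.02,0,-0.004,0],
  [-1,0.015,0,0,0],
  [-1,0,0,0,0],
  [-1,0,0,0,0],
])

```text
time: 18.2
eef_pos: [0.6217, -0.0887, 0.264]
tool_rot: [[-0.007, 0.013, -1.0], [-0.009, -1.0, -0.013], [-1.0, 0.009, 0.007]]
force: [0.2, -1.1, -0.3]
opening: 0.0337
```

```bash
python3 plan.py .627 -.0878 .08 -88.8 30
python3 - <<'E'
from h import *; from bench import manip
c=manip.camera("wrist"); cv2.imwrite("pics/w4.png",cv2.resize(c["frame"][:,:,::-1],(800,600))); np.savez("w4.npz",**c)
E
```

```text
t 18.2 grasp [ 0.6205 -0.0902  0.0967] yaw -89.25 tilt 0.68 open 0.0337 F [ 0.2 -1.1 -0.3] q7 -77.1
turn -0.45 d [ 0.0065  0.0024 -0.0167] n 1
[0.0167, -0.0024, -0.0065, -0.4523],
```

View pics/w4.png

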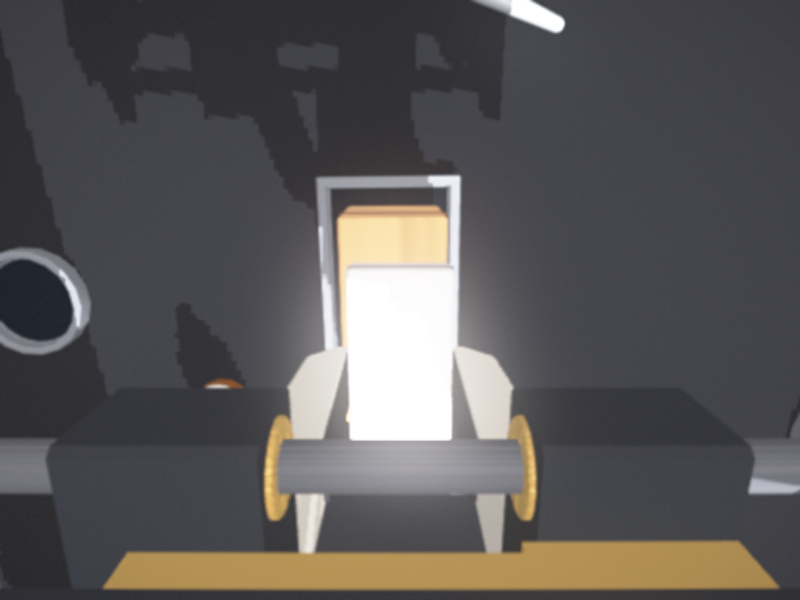

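Run:
```python
from h import *
c=dict(np.load("w4.npz")); P=cloud(c); z=P[...,2]
for a,b in((.085,.1),(.042,.058)):
    m=(z>a)&(z<b)&(P[...,0]>.56)&(P[...,0]<.70)&(abs(P[...,1]+.088)<.024); q=P[m]
    print(len(q),np.median(q[:,2]).round(4),[np.percentile(q[:,0],k).round(4) for k in(0,2,98,100)],[np.percentile(q[:,1],k).round(4) for k in(0,2,98,100)])
```

```text
7742 0.0895 [np.float64(0.5991), np.float64(0.6011), np.float64(0.6571), np.float64(0.6582)] [np.float64(-0.112), np.float64(-0.1073), np.float64(-0.0708), np.float64(-0.0641)]
2403 0.0501 [np.float64(0.5836), np.float64(0.6226), np.float64(0.6696), np.float64(0.6699)] [np.float64(-0.1082), np.float64(-0.1072), np.float64(-0.067), np.float64(-0.066)]
```

Call:
arm_command([
  [-1,0.003,-0.002,-0.006,-0.4],
  [-1,0.006,0,0,0],
  [-1,0.003,0,0,0],
  [-1,0,0,0,0],
])

```text
time: 18.65
eef_pos: [0.6284, -0.0868, 0.2537]
tool_rot: [[-0.003, 0.02, -1.0], [-0.01, -1.0, -0.02], [-1.0, 0.01, 0.003]]
force: [-0.7, -0.4, -0.8]
opening: 0.0336
```

```bash
python3 plan.py .627 -.0878 .071 -88.8 30
```

```text
t 18.65 grasp [ 0.6279 -0.0885  0.0864] yaw -88.84 tilt 0.59 open 0.0336 F [-0.7 -0.4 -0.8] q7 -76.9
turn -0.04 d [-0.0009  0.0007 -0.0154] n 1
[0.0154, -0.0007, 0.0009, -0.0437],
```

Call:
arm_command([
  [-1,0.006,0,0.001,0],
  [-1,0.005,0,0,0],
  [-1,0.003,0,0,0],
  [-1,0,0,0,0],
])

```text
time: 19.05
eef_pos: [0.6274, -0.087, 0.2389]
tool_rot: [[-0.002, 0.02, -1.0], [-0.01, -1.0, -0.02], [-1.0, 0.01, 0.003]]
force: [-0.6, 1.1, 1.2]
opening: 0.0342
```

```bash
python3 plan.py .627 -.0878 .071 -88.8 30
```

```text
t 19.05 grasp [ 0.627  -0.0886  0.0716] yaw -88.84 tilt 0.58 open 0.0342 F [-0.6  1.1  1.2] q7 -76.8
turn -0.04 d [-0.      0.0008 -0.0006] n 1
[0.0006, -0.0008, -0.0, -0.0426],
```

Call:
arm_command([
  [-1,0.002,0,0,0],
  [-1,0,0,0,0],
])

```text
time: 19.25
eef_pos: [0.6275, -0.0871, 0.2388]
tool_rot: [[-0.002, 0.02, -1.0], [-0.01, -1.0, -0.02], [-1.0, 0.01, 0.002]]
force: [0.4, 0.5, -1.0]
opening: 0.0338
```

Call:
arm_command([
  [-0.2,0,0,0,0],
  [-0.1,0,0,0,0],
  [0,0,0,0,0],
  [0,0,0,0,0],
])

```text
time: 19.65
eef_pos: [0.6277, -0.0872, 0.2387]
tool_rot: [[-0.001, 0.02, -1.0], [-0.01, -1.0, -0.02], [-1.0, 0.01, 0.001]]
force: [-0.6, 0.6, -0.3]
opening: 0.0462
```

Call:
arm_command([
  [0,-0.015,0,0,0],
  [0,-0.03,0,0,0],
  [0,-0.03,0,0,0],
  [0,-0.02,0,0,0],
  [0,0,0,0,0],
])

```text
time: 20.15
eef_pos: [0.628, -0.0863, 0.3397]
tool_rot: [[-0.001, 0.02, -1.0], [-0.01, -1.0, -0.02], [-1.0, 0.01, 0.001]]
force: [1.2, 0.3, 0.1]
opening: 0.0463
```

```bash
python3 plan.py .436 .0095 .16 -32.5 40
python3 - <<'E'
from h import *; from bench import manip
c=manip.camera("wrist"); cv2.imwrite("pics/w5.png",cv2.resize(c["frame"][:,:,::-1],(800,600))); np.savez("w5.npz",**c)
segs(c,.012,.1,(.63,-.09,.05))
E
```

```text
t 20.15 grasp [ 0.6279 -0.088   0.1724] yaw -88.86 tilt 0.58 open 0.0463 F [1.2 0.3 0.1] q7 -77.7
turn -56.36 d [-0.1919  0.0975 -0.0124] n 8
[0.0015, -0.0127, 0.0237, -7.0456], [0.0015, -0.0155, 0.022, -7.0456], [0.0015, -0.0181, 0.0199, -7.0456], [0.0015, -0.0204, 0.0176, -7.0456], [0.0015, -0.0224, 0.0149, -7.0456], [0.0015, -0.024, 0.0121, -7.0456], [0.0015, -0.0253, 0.009, -7.0456], [0.0015, -0.0263, 0.0059, -7.0456], [254. 184.] 4987 ztop 0.065 rect [[626.1, -88.8], [76.4, 34.2], 1.2]
```

View pics/w5.png

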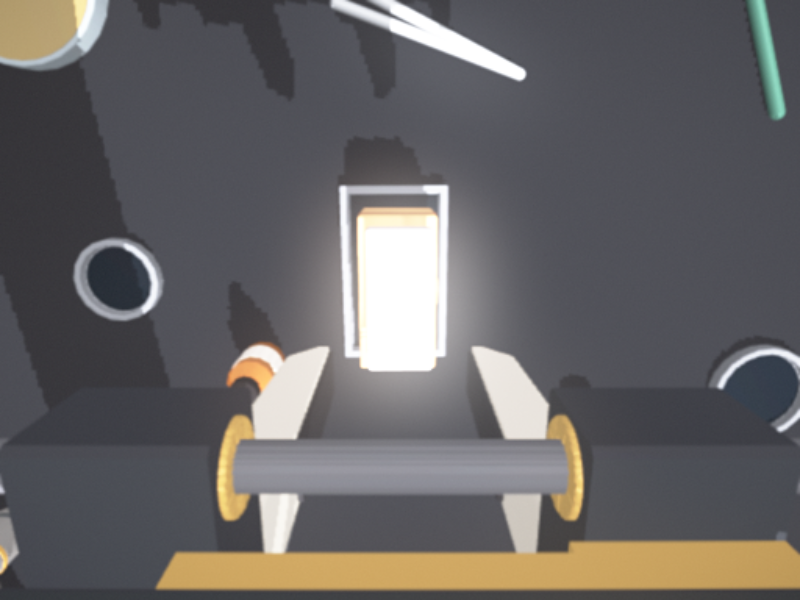

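The case lies on the box: centre (0.626,-0.089), parallel, with its top at 65 mm. Next is the block.

Call:
arm_command([
  [0.4,-0.002,-0.013,0.024,-7],
  [0.4,-0.002,-0.016,0.022,-7],
  [0.4,-0.002,-0.018,0.02,-7],
  [0.4,-0.002,-0.02,0.018,-7],
  [0.4,-0.002,-0.022,0.015,-7],
  [0.4,-0.002,-0.024,0.012,-7],
  [0.4,-0.002,-0.023,0.008,-7],
  [0.4,-0.001,-0.015,0.003,-7],
  [0.4,0,0,0,0],
  [0.4,0,0,0,0],
])

```text
time: 21.2
eef_pos: [0.4356, 0.0061, 0.3445]
tool_rot: [[-0.023, 0.86, -0.51], [-0.012, -0.51, -0.86], [-1.0, -0.014, 0.022]]
force: [-0.2, -0.4, 0.3]
opening: 0.0651
```

```bash
python3 plan.py .436 .0095 .12 -32.5 30
python3 - <<'E'
from h import *; from bench import manip
c=manip.camera("wrist"); cv2.imwrite("pics/w6.png",cv2.resize(c["frame"][:,:,::-1],(800,600))); np.savez("w6.npz",**c)
segs(c,.012,.1,(.43,.0,.1))
E
```

```text
t 21.2 grasp [0.4317 0.0041 0.1772] yaw -30.67 tilt 1.49 open 0.0651 F [-0.2 -0.4  0.3] q7 -40.1
turn 1.83 d [ 0.0043  0.0054 -0.0572] n 2
[0.0286, 0.0005, -0.0034, 0.9146], [0.0286, 0.0004, -0.0034, 0.9146], [260. 169.] 2266 ztop 0.0465 rect [[436.2, 10.8], [40.0, 40.1], 58.6]
```

View pics/w6.png

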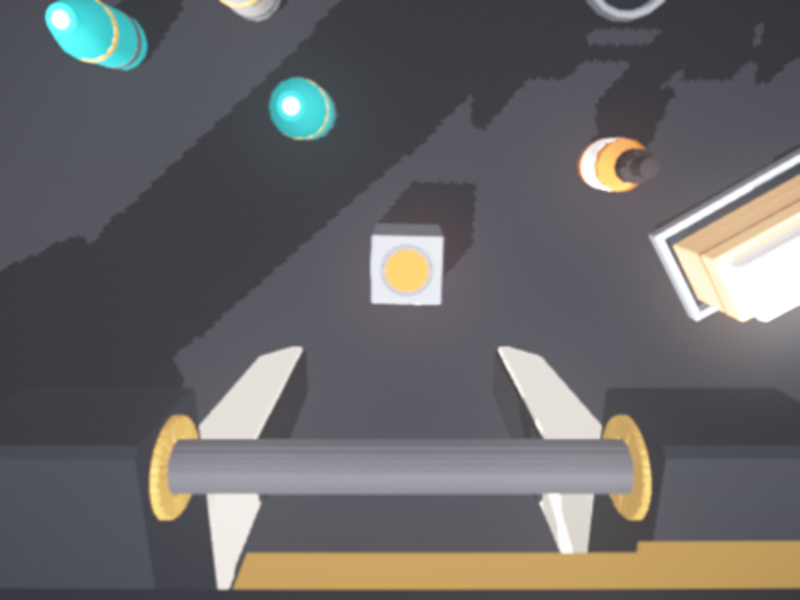

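The block at (407,270) appears square to the jaws. Descending.

Call:
arm_command([
  [0.4,0.03,0.001,-0.006,0.8],
  [0.4,0.03,0,0,0],
  [0.4,0.03,0,0,0],
  [0.4,0.02,0,0,0],
  [0.4,0,0,0,0],
  [0.4,0,0,0,0],
])

```text
time: 21.85
eef_pos: [0.4448, 0.0067, 0.2297]
tool_rot: [[-0.014, 0.844, -0.536], [-0.014, -0.536, -0.844], [-1.0, -0.004, 0.02]]
force: [-0.4, -0.6, 0.3]
opening: 0.0649
```

```bash
python3 plan.py .4362 .0104 .032 -31.5 30
```

```text
t 21.85 grasp [0.4424 0.0043 0.0625] yaw -32.45 tilt 1.15 open 0.0649 F [-0.4 -0.6  0.3] q7 -44.8
turn -0.95 d [-0.0062  0.0061 -0.0305] n 2
[0.0152, -0.0043, -0.0009, -0.4729], [0.0152, -0.0043, -0.0009, -0.4729],
```

Call:
arm_command([
  [0.4,0,-0.008,-0.002,-0.8],
  [0.4,0.008,0,0,0],
  [0.4,0.008,0,0,0],
  [0.4,0,0,0,0],
  [0.4,0,0,0,0],
])

```text
time: 22.35
eef_pos: [0.4401, 0.0129, 0.2153]
tool_rot: [[-0.007, 0.851, -0.525], [-0.014, -0.525, -0.851], [-1.0, 0.001, 0.015]]
force: [0.6, -0.1, -0.6]
opening: 0.0651
```

```bash
python3 plan.py .4362 .0104 .032 -31.5 30
```

```text
t 22.35 grasp [0.439  0.0106 0.048 ] yaw -31.68 tilt 0.89 open 0.0651 F [ 0.6 -0.1 -0.6] q7 -45.5
turn -0.18 d [-0.0028 -0.0002 -0.016 ] n 1
[0.016, -0.0023, 0.0016, -0.1766],
```

Call:
arm_command([
  [0.4,0.006,-0.002,0.002,0],
  [0.4,0.006,0,0,0],
  [0.4,0.003,0,0,0],
  [0.4,0,0,0,0],
])

```text
time: 22.75
eef_pos: [0.4371, 0.0117, 0.1993]
tool_rot: [[-0.006, 0.851, -0.526], [-0.014, -0.526, -0.851], [-1.0, 0.002, 0.015]]
force: [-0.0, -0.0, -0.1]
opening: 0.0651
```

```bash
python3 plan.py .4362 .0104 .032 -31.5 30
```

```text
t 22.75 grasp [0.4361 0.0094 0.032 ] yaw -31.71 tilt 0.88 open 0.0651 F [-0.  -0.  -0.1] q7 -45.8
turn -0.21 d [ 0.0001  0.001  -0.    ] n 1
[0.0, -0.0005, -0.0009, -0.2102],
```

Call:
arm_command([
  [-1,0,0,0,0],
  [-1,0,0,0,0],
  [-1,0,0,0,0],
  [-1,0,0,0,0],
  [-1,0,0,0,0],
], force=25)

```text
time: 23.25
eef_pos: [0.4373, 0.0117, 0.1993]
tool_rot: [[-0.006, 0.851, -0.526], [-0.014, -0.526, -0.851], [-1.0, 0.002, 0.015]]
force: [0.2, 0.1, -1.2]
opening: 0.0403
```

```bash
python3 plan.py .4362 .0104 .032 -31.5 30
```

```text
t 23.25 grasp [0.4364 0.0093 0.032 ] yaw -31.72 tilt 0.87 open 0.0403 F [ 0.2  0.1 -1.2] q7 -45.8
turn -0.22 d [-0.0002  0.0011 -0.    ] n 1
[0.0, -0.0007, -0.0008, -0.2187],
```

Call:
arm_command([
  [-1,-0.015,0,0,0],
  [-1,-0.03,0,0,0],
  [-1,-0.03,0,0,0],
  [-1,-0.03,0,0,0],
  [-1,-0.015,0,0,0],
  [-1,0,0,0,0],
])

```text
time: 23.85
eef_pos: [0.437, 0.0134, 0.3223]
tool_rot: [[-0.011, 0.851, -0.525], [-0.014, -0.526, -0.851], [-1.0, -0.002, 0.018]]
force: [0.6, -0.2, -1.0]
opening: 0.0399
```

```bash
python3 plan.py .574 .3198 .16 -54.7 35
```

```text
t 23.85 grasp [0.4351 0.011  0.1551] yaw -31.71 tilt 1.06 open 0.0399 F [ 0.6 -0.2 -1. ] q7 -43.0
turn 22.99 d [0.1389 0.3088 0.0049] n 10
[-0.0005, -0.0044, -0.0336, 2.2994], [-0.0005, -0.0058, -0.0334, 2.2994], [-0.0005, -0.0071, -0.0331, 2.2994], [-0.0005, -0.0084, -0.0328, 2.2994], [-0.0005, -0.0097, -0.0324, 2.2994], [-0.0005, -0.011, -0.032, 2.2994], [-0.0005, -0.0123, -0.0315, 2.2994], [-0.0005, -0.0135, -0.031, 2.2994], [-0.0005, -0.0148, -0.0305, 2.2994], [-0.0005, -0.016, -0.0298, 2.2994],
```

Call:
arm_command([
  [-1,-0.002,-0.004,-0.033,2.3],
  [-1,-0.002,-0.006,-0.033,2.3],
  [-1,-0.002,-0.007,-0.033,2.3],
  [-1,-0.002,-0.008,-0.033,2.3],
  [-1,-0.002,-0.01,-0.032,2.3],
  [-1,-0.002,-0.011,-0.032,2.3],
  [-1,-0.002,-0.012,-0.031,2.3],
  [-1,-0.002,-0.013,-0.031,2.3],
  [-1,-0.001,-0.014,-0.028,2.3],
  [-1,0,-0.012,-0.02,2.3],
  [-1,0,0,0,0],
  [-1,0,0,0,0],
])

```text
time: 25.05
eef_pos: [0.5712, 0.3149, 0.3099]
tool_rot: [[-0.042, 0.56, -0.828], [-0.032, -0.829, -0.559], [-0.999, 0.003, 0.052]]
force: [-0.2, -1.6, -1.7]
opening: 0.0399
```

```bash
python3 plan.py .574 .3198 .09 -54.7 35
```

```text
t 25.05 grasp [0.5643 0.3096 0.1429] yaw -55.96 tilt 3.0 open 0.0399 F [-0.2 -1.6 -1.7] q7 -86.8
turn -1.26 d [ 0.0097  0.0102 -0.0529] n 2
[0.0264, -0.0015, -0.0069, -0.6296], [0.0264, -0.0014, -0.0069, -0.6296],
```

Call:
arm_command([
  [-1,-0.008,-0.001,-0.005,-1],
  [-1,-0.008,0,-0.004,0],
  [-1,-0.008,0,-0.003,0],
  [-1,-0.008,0,0,0],
  [-1,-0.008,0,0,0],
  [-1,-0.008,0,0,0],
  [-1,0,0,0,0],
])

```text
time: 25.75
eef_pos: [0.584, 0.3194, 0.362]
tool_rot: [[-0.042, 0.571, -0.82], [-0.035, -0.821, -0.57], [-0.999, 0.005, 0.054]]
force: [0.3, -0.2, -2.0]
opening: 0.0399
```

```bash
python3 plan.py .574 .3198 .09 -54.7 35
```

```text
t 25.75 grasp [0.577  0.3135 0.1949] yaw -55.2 tilt 3.13 open 0.0399 F [ 0.3 -0.2 -2. ] q7 -85.9
turn -0.5 d [-0.003   0.0063 -0.1049] n 4
[0.0262, -0.0017, -0.0003, -0.1249], [0.0262, -0.0017, -0.0003, -0.1249], [0.0262, -0.0017, -0.0003, -0.1249], [0.0262, -0.0017, -0.0003, -0.1249],
```

Call:
arm_command([
  [-1,0.025,-0.002,0,-0.5],
  [-1,0.025,-0.002,0,0],
  [-1,0.025,-0.002,0,0],
  [-1,0.015,0,0,0],
  [-1,0,0,0,0],
  [-1,0,0,0,0],
])

```text
time: 26.35
eef_pos: [0.577, 0.3213, 0.2719]
tool_rot: [[-0.038, 0.578, -0.815], [-0.033, -0.816, -0.577], [-0.999, 0.005, 0.05]]
force: [0.6, 0.7, -1.7]
opening: 0.04
```

```bash
python3 plan.py .574 .3198 .05 -54.7 35
python3 - <<'E'
from h import *; from bench import manip
c=manip.camera("wrist"); cv2.imwrite("pics/w7.png",cv2.resize(c["frame"][:,:,::-1],(800,600))); np.savez("w7.npz",**c)
c=manip.camera("side"); crop(c,140,90,150,110,5.3,"pics/s7.png"); np.savez("s7.npz",**c)
E
```

```text
t 26.35 grasp [0.5706 0.3158 0.1048] yaw -54.68 tilt 2.88 open 0.04 F [ 0.6  0.7 -1.7] q7 -86.1
turn 0.02 d [ 0.0034  0.004  -0.0548] n 2
[0.0274, -0.0007, -0.0025, 0.0084], [0.0274, -0.0007, -0.0025, 0.0084],
```

View pics/w7.png

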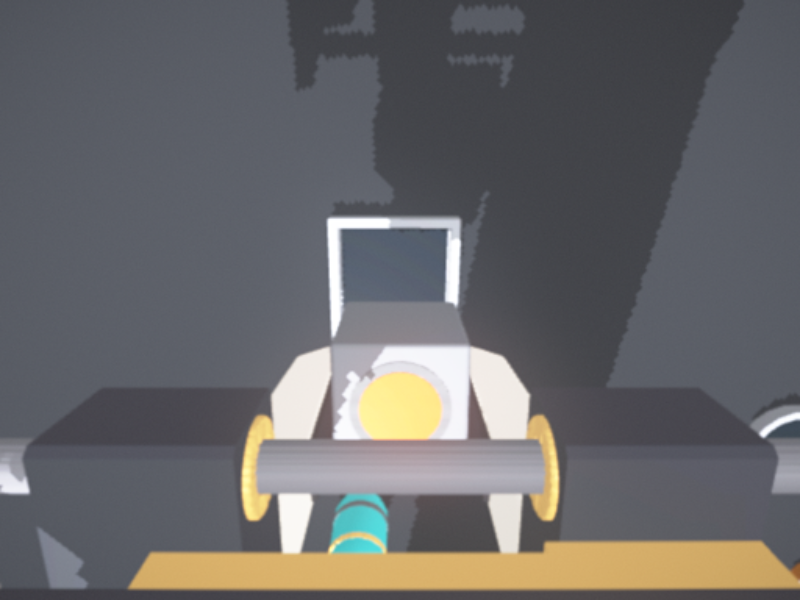

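View pics/s7.png

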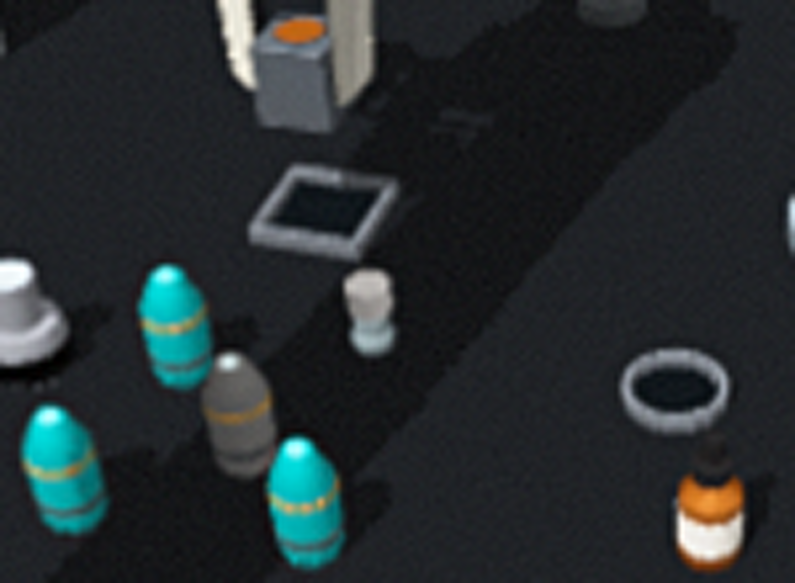

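Run:
```python
from h import *
c=dict(np.load("w7.npz")); X=onplane(c,np.array([(329,218),(460,218)])/1.5625-.18,.009); print(X.round(4),X.mean(0).round(4))
e=X[1]-X[0]; print(np.degrees(np.arctan2(e[1],e[0])), np.linalg.norm(e))
```

```text
[[0.583  0.3655 0.009 ]
 [0.6185 0.3153 0.009 ]] [0.6008 0.3404 0.009 ]
-54.70300204038476 0.06151336544582107
```

Call:
arm_command([
  [-1,0.015,-0.002,-0.005,0],
  [-1,0.015,0,-0.002,0],
  [-1,0.015,0,0,0],
  [-1,0,0,0,0],
  [-1,0,0,0,0],
])

```text
time: 26.95
eef_pos: [0.5814, 0.3267, 0.2255]
tool_rot: [[-0.033, 0.578, -0.815], [-0.03, -0.816, -0.577], [-0.999, 0.005, 0.044]]
force: [-0.8, 1.4, -0.7]
opening: 0.0399
```

```bash
python3 plan.py .5745 .321 .035 -54.7 35
```

```text
t 26.95 grasp [0.576  0.3217 0.0584] yaw -54.69 tilt 2.53 open 0.0399 F [-0.8  1.4 -0.7] q7 -86.4
turn 0.01 d [-0.0015 -0.0007 -0.0234] n 1
[0.0234, -0.0003, 0.0016, 0.0128],
```

Call:
arm_command([
  [-1,0.008,0,0.001,0],
  [-1,0.008,0,0,0],
  [-1,0.005,0,0,0],
  [-1,0,0,0,0],
])

```text
time: 27.35
eef_pos: [0.5802, 0.3256, 0.2037]
tool_rot: [[-0.031, 0.578, -0.815], [-0.029, -0.816, -0.577], [-0.999, 0.006, 0.042]]
force: [0.1, 0.6, -1.9]
opening: 0.0402
```

```bash
python3 plan.py .5745 .321 .035 -54.7 35
python3 - <<'E'
from h import *; from bench import manip
c=manip.camera("side"); crop(c,140,90,150,110,5.3,"pics/s8.png"); np.savez("s8.npz",**c)
E
```

```text
t 27.35 grasp [0.575  0.3207 0.0365] yaw -54.69 tilt 2.43 open 0.0402 F [ 0.1  0.6 -1.9] q7 -86.4
turn 0.01 d [-0.0005  0.0003 -0.0015] n 1
[0.0015, -0.0005, 0.0003, 0.0091],
```

View pics/s8.png

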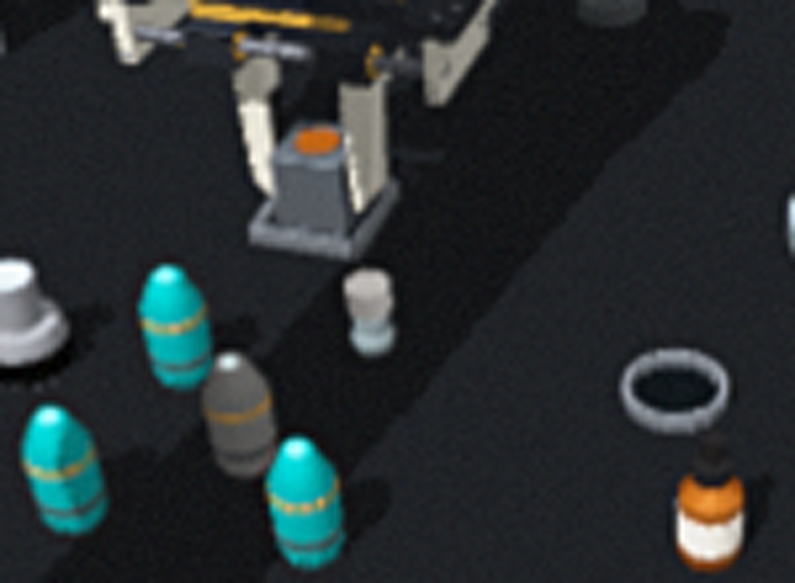

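Call:
arm_command([
  [-1,0.003,0,0,0],
  [-1,0.002,0,0,0],
  [-1,0,0,0,0],
])

```text
time: 27.7
eef_pos: [0.5809, 0.3259, 0.2034]
tool_rot: [[-0.028, 0.578, -0.816], [-0.027, -0.816, -0.577], [-0.999, 0.006, 0.039]]
force: [0.2, 0.2, -1.8]
opening: 0.0399
```

```bash
python3 plan.py .5745 .321 .035 -54.7 35
```

```text
t 27.7 grasp [0.5761 0.3214 0.0362] yaw -54.71 tilt 2.24 open 0.0399 F [ 0.2  0.2 -1.8] q7 -86.4
turn -0.01 d [-0.0016 -0.0004 -0.0012] n 1
[0.0012, -0.0006, 0.0015, -0.0059],
```

Call:
arm_command([
  [-0.1,0,0,0,0],
  [0.2,0,0,0,0],
  [0.2,0,0,0,0],
  [0.2,0,0,0,0],
])

```text
time: 28.1
eef_pos: [0.5816, 0.3263, 0.2045]
tool_rot: [[-0.025, 0.578, -0.816], [-0.025, -0.816, -0.577], [-0.999, 0.006, 0.035]]
force: [-0.2, 1.0, 0.3]
opening: 0.0553
```

Call:
arm_command([
  [0.2,-0.02,0,0,0],
  [0.2,-0.03,0,0,0],
  [0.2,-0.03,0,0,0],
  [0.2,-0.03,0,0,0],
  [0.2,0,0,0,0],
])

```text
time: 28.6
eef_pos: [0.5845, 0.3291, 0.3158]
tool_rot: [[-0.029, 0.578, -0.816], [-0.027, -0.816, -0.577], [-0.999, 0.006, 0.039]]
force: [0.6, 0.7, 0.1]
opening: 0.0555
```

```bash
python3 plan.py .44 .18 .18 -50 35
python3 - <<'E'
from h import *; from bench import manip
c=manip.camera("wrist"); cv2.imwrite("pics/w8.png",cv2.resize(c["frame"][:,:,::-1],(800,600))); np.savez("w8.npz",**c)
segs(c,.012,.1,(.57,.32,.07))
E
```

```text
t 28.6 grasp [0.5797 0.3245 0.1487] yaw -54.71 tilt 2.27 open 0.0555 F [0.6 0.7 0.1] q7 -86.3
turn -4.71 d [-0.1397 -0.1445  0.0313] n 6
[-0.0052, 0.0062, 0.0329, -0.7848], [-0.0052, 0.0058, 0.033, -0.7848], [-0.0052, 0.0053, 0.0331, -0.7848], [-0.0052, 0.0048, 0.0332, -0.7848], [-0.0052, 0.0044, 0.0332, -0.7848], [-0.0052, 0.0039, 0.0333, -0.7848], [255. 189.] 2861 ztop 0.0495 rect [[576.2, 322.2], [40.1, 40.0], 35.3]
```

View pics/w8.png

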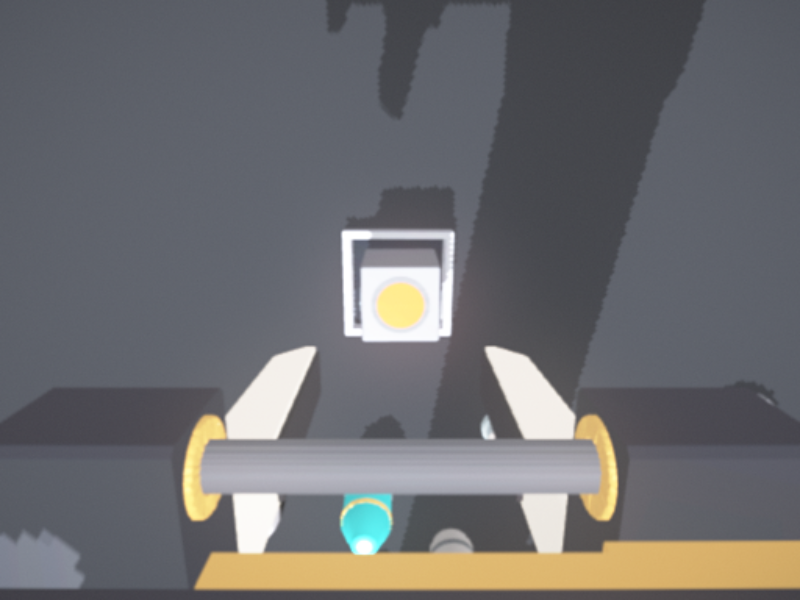

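The block stands in its tray within about 3 mm. Next is the objective, jaws at −50° so the fingers pass between the decoys.

Call:
arm_command([
  [0.1,-0.005,0.006,0.033,-0.8],
  [0.1,-0.005,0.006,0.033,-0.8],
  [0.1,-0.005,0.005,0.033,-0.8],
  [0.1,-0.005,0.005,0.033,-0.8],
  [0.1,-0.005,0.004,0.03,-0.8],
  [0.1,-0.005,0.004,0.02,-0.8],
  [0.1,-0.005,0,0,0],
  [0.1,-0.003,0,0,0],
  [0.1,0,0,0,0],
])

```text
time: 29.55
eef_pos: [0.4501, 0.1906, 0.3485]
tool_rot: [[-0.054, 0.647, -0.76], [-0.04, -0.762, -0.646], [-0.998, -0.005, 0.067]]
force: [0.0, 0.3, 0.1]
opening: 0.0511
```

```bash
python3 plan.py .44 .18 .12 -50 35
python3 - <<'E'
from h import *; from bench import manip
c=manip.camera("wrist"); cv2.imwrite("pics/w9.png",cv2.resize(c["frame"][:,:,::-1],(800,600))); np.savez("w9.npz",**c)
segs(c,.012,.1,(.44,.18,.09))
E
```

```text
t 29.55 grasp [0.4411 0.184  0.1816] yaw -49.65 tilt 3.83 open 0.0511 F [0.  0.3 0.1] q7 -77.0
turn 0.35 d [-0.0011 -0.004  -0.0616] n 2
[0.0308, 0.0012, 0.0017, 0.1741], [0.0308, 0.0012, 0.0017, 0.1741], [199. 109.] 1167 ztop 0.0595 rect [[449.9, 257.6], [19.0, 19.4], 39.7]
[258. 171.] 1053 ztop 0.0594 rect [[439.9, 182.4], [18.9, 19.5], 56.2]
[190. 214.] 742 ztop 0.0542 rect [[363.2, 207.2], [11.7, 24.8], 63.7]
[303. 217.] 743 ztop 0.0517 rect [[431.8, 117.7], [19.1, 26.3], 81.5]
```

View pics/w9.png

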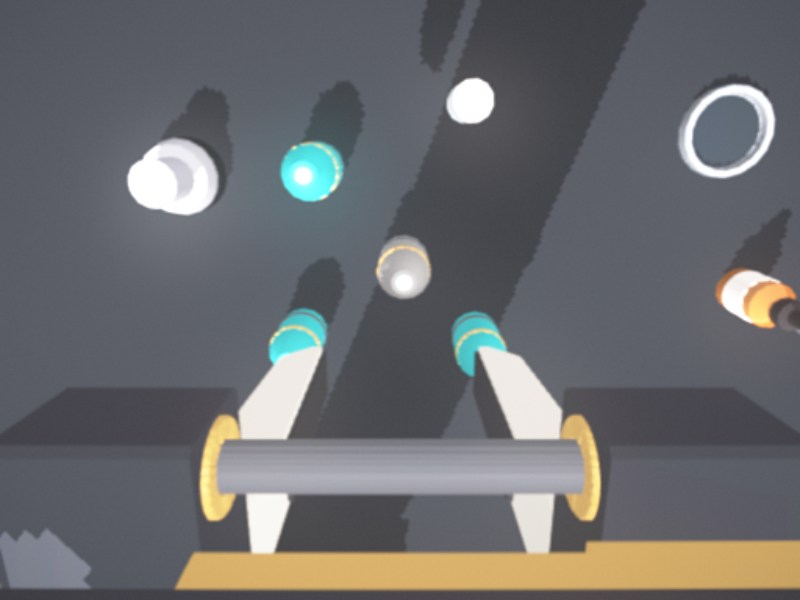

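Call:
arm_command([
  [0.1,-0.01,0,0,0],
  [0.1,-0.01,0,0,0],
  [0.1,-0.01,0,0,0],
  [0.1,-0.01,0,0,0],
  [0.1,-0.01,0,0,0],
  [0.1,-0.01,0,0,0],
  [0.1,-0.01,0,0,0],
  [0.1,-0.01,0,0,0],
  [0.1,-0.01,0,0,0],
  [0.1,-0.01,0,0,0],
  [0.1,0,0,0,0],
  [0.1,0,0,0,0],
])

```text
time: 30.8
eef_pos: [0.4572, 0.1973, 0.4576]
tool_rot: [[-0.051, 0.65, -0.758], [-0.037, -0.76, -0.649], [-0.998, -0.005, 0.063]]
force: [0.5, -0.6, 0.4]
opening: 0.0511
```

Call:
arm_command([
  [0.1,0.03,0,0,0],
  [0.1,0.03,0,0,0],
  [0.1,0.03,0,0,0],
  [0.1,0.02,0,0,0],
  [0.1,0,0,0,0],
  [0.1,0,0,0,0],
])

```text
time: 31.4
eef_pos: [0.4516, 0.1932, 0.3437]
tool_rot: [[-0.052, 0.65, -0.758], [-0.037, -0.76, -0.649], [-0.998, -0.005, 0.064]]
force: [0.6, 0.6, -0.4]
opening: 0.0509
```

```bash
python3 plan.py .44 .18 .12 -50 35
```

```text
t 31.4 grasp [0.443  0.1869 0.1767] yaw -49.48 tilt 3.65 open 0.0509 F [ 0.6  0.6 -0.4] q7 -77.1
turn 0.52 d [-0.003  -0.0069 -0.0567] n 2
[0.0284, 0.0017, 0.0034, 0.2585], [0.0284, 0.0017, 0.0034, 0.2585],
```

Call:
arm_command([
  [0.1,0,0,0,8],
  [0.1,0,0,0,8],
  [0.1,0,0,0,8],
  [0.1,0,0,0,0],
  [0.1,0,0,0,-8],
  [0.1,0,0,0,-8],
  [0.1,0,0,0,-8],
  [0.1,0,0,0,0],
  [0.1,0,0,0,0],
])

```text
time: 32.3
eef_pos: [0.4543, 0.1948, 0.3524]
tool_rot: [[-0.037, 0.659, -0.751], [-0.03, -0.752, -0.659], [-0.999, -0.002, 0.047]]
force: [-0.8, 1.3, 0.0]
opening: 0.0511
```

```bash
python3 -c "
from bench import manip
s=manip.observe();print(s['q'].round(2),s['joint_efforts'].round(2),s['tool_rot'].round(4).tolist(),s['eef_pos'].round(4),s['joint_velocities'].round(2))"
```

```text
[-24.57  25.83  -1.91 109.78   1.95  47.07 -76.43] [ 6.000e-02 -3.506e+01 -4.000e-02 -1.295e+01  1.000e-02  6.000e-02
  3.000e-02] [[-0.0368, 0.6593, -0.751], [-0.0298, -0.7519, -0.6586], [-0.9989, -0.0018, 0.0473]] [0.4543 0.1948 0.3524] [ 0.09 -0.52  0.08 -0.49 -0.11  0.34  1.33]
```

Call:
arm_command([
  [0.1,0,0,0,0],
  [0.1,0,0,0,0],
  [0.1,0,0,0,0],
  [0.1,0,0,0,0],
  [0.1,0,0,0,0],
  [0.1,0,0,0,0],
])

```text
time: 32.9
eef_pos: [0.4544, 0.195, 0.353]
tool_rot: [[-0.036, 0.657, -0.753], [-0.03, -0.754, -0.656], [-0.999, -0.001, 0.047]]
force: [-0.5, -0.5, 0.8]
opening: 0.0508
```

```bash
python3 -c "
from bench import manip
s=manip.observe();print(s['q'].round(2),s['joint_efforts'].round(2),s['tool_rot'].round(4).tolist(),s['eef_pos'].round(4),s['joint_velocities'].round(2))"
```

```text
[-24.66  25.79  -1.82 109.73   1.94  47.1  -76.58] [  0.   -35.09   0.05 -12.98   0.     0.06   0.  ] [[-0.0357, 0.6571, -0.7529], [-0.0299, -0.7538, -0.6565], [-0.9989, -0.0009, 0.0465]] [0.4544 0.195  0.353 ] [-0.01  0.05 -0.02  0.08  0.05 -0.04 -0.12]
```

Turning back and forth in place reduces the tilt (3.7° → 2.7°). Repeating it.

Call:
arm_command([
  [0.1,0,0,0,8],
  [0.1,0,0,0,8],
  [0.1,0,0,0,-8],
  [0.1,0,0,0,-8],
  [0.1,0,0,0,8],
  [0.1,0,0,0,8],
  [0.1,0,0,0,-8],
  [0.1,0,0,0,-8],
  [0.1,0,0,0,0],
  [0.1,0,0,0,0],
])

```text
time: 33.9
eef_pos: [0.4542, 0.1953, 0.3523]
tool_rot: [[-0.037, 0.652, -0.757], [-0.03, -0.758, -0.652], [-0.999, -0.001, 0.048]]
force: [-0.3, 0.1, -0.4]
opening: 0.0511
```

Call:
arm_command([
  [0.1,0,0,0,0.5],
  [0.1,0,0,0,-0.5],
  [0.1,0,0,0,0.5],
  [0.1,0,0,0,-0.5],
  [0.1,0,0,0,0.5],
  [0.1,0,0,0,-0.5],
  [0.1,0,0,0,0.5],
  [0.1,0,0,0,-0.5],
  [0.1,0,0,0,0],
  [0.1,0,0,0,0],
])

```text
time: 34.9
eef_pos: [0.4542, 0.1954, 0.3523]
tool_rot: [[-0.037, 0.648, -0.761], [-0.031, -0.761, -0.648], [-0.999, -0.001, 0.048]]
force: [-0.3, 0.0, -0.7]
opening: 0.0512
```

```bash
python3 plan.py .44 .181 .12 -50 35
```

```text
t 34.9 grasp [0.448  0.1903 0.1852] yaw -49.59 tilt 2.76 open 0.0512 F [-0.3  0.  -0.7] q7 -77.2
turn 0.41 d [-0.008  -0.0093 -0.0652] n 2
[0.0326, 0.0009, 0.006, 0.2046], [0.0326, 0.001, 0.006, 0.2046],
```

Residual tilt of 2.8° is fine: the part is upright when gripped, so only the change between grasp and placing matters. Descending on the objective.

Call:
arm_command([
  [0.1,0.02,0.002,0.007,0.4],
  [0.1,0.025,0,0.005,0],
  [0.1,0.025,0,0,0],
  [0.1,0.01,0,0,0.3],
  [0.1,0,0,0,0],
  [0.1,0,0,0,0],
])

```text
time: 35.5
eef_pos: [0.4447, 0.1842, 0.2725]
tool_rot: [[-0.031, 0.638, -0.769], [-0.028, -0.77, -0.638], [-0.999, 0.001, 0.042]]
force: [0.9, -0.1, 0.4]
opening: 0.0514
```

```bash
python3 plan.py .44 .181 .085 -50 35
python3 - <<'E'
from h import *; from bench import manip
c=manip.camera("wrist"); segs(c,.012,.1,(.44,.18,.05)); cv2.imwrite("pics/w10.png",cv2.resize(c["frame"][:,:,::-1],(800,600)))
c=manip.camera("top"); segs(c,.012,.07,(.44,.18,.05))
E
```

```text
t 35.5 grasp [0.4395 0.1796 0.1053] yaw -50.33 tilt 2.4 open 0.0514 F [ 0.9 -0.1  0.4] q7 -77.8
turn -0.33 d [ 0.0005  0.0014 -0.0203] n 1
[0.0203, -0.0008, -0.0013, -0.3327], [254. 198.] 1886 ztop 0.0594 rect [[439.8, 182.4], [19.8, 18.6], 40.8]
[199. 232.] 310 ztop 0.0992 rect [[422.5, 203.7], [21.5, 10.1], 80.3]
[307. 247.] 624 ztop 0.0978 rect [[459.1, 159.4], [10.3, 21.7], 89.5]
```

View pics/w10.png

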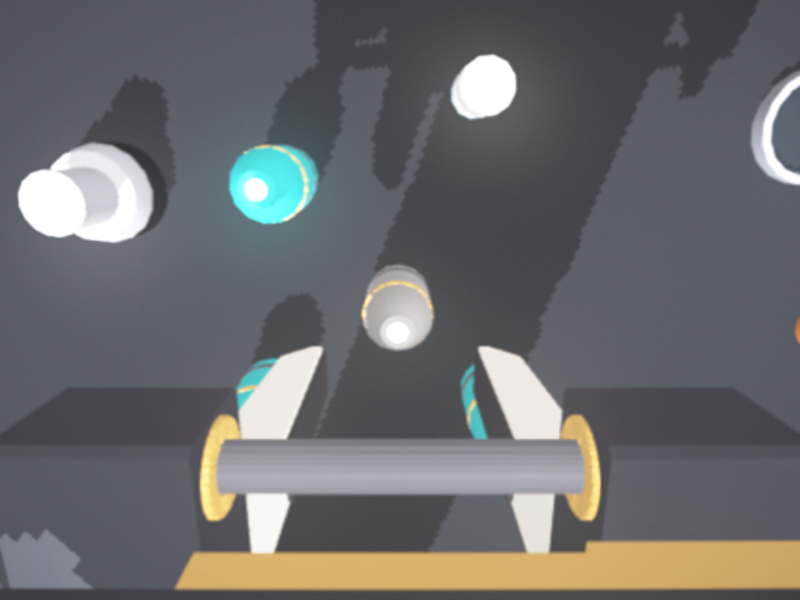

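The objective (398,310) is centred between the fingers, and the decoys are outside them. Going down.

Call:
arm_command([
  [0.1,0.02,-0.001,-0.001,0],
  [0.1,0.02,0,0,0],
  [0.1,0.015,0,0,0],
  [0.1,0.008,0,0,0],
  [0.1,0,0,0,0],
])

```text
time: 36.1
eef_pos: [0.4463, 0.1857, 0.2131]
tool_rot: [[-0.017, 0.639, -0.769], [-0.021, -0.77, -0.638], [-1.0, 0.005, 0.027]]
force: [-0.4, 0.7, -1.0]
opening: 0.0509
```

```bash
python3 plan.py .44 .181 .029 -50 35
```

```text
t 36.1 grasp [0.4434 0.1822 0.0459] yaw -50.31 tilt 1.56 open 0.0509 F [-0.4  0.7 -1. ] q7 -78.3
turn -0.31 d [-0.0034 -0.0012 -0.0169] n 1
[0.0169, -0.0013, 0.0034, -0.3148],
```

Call:
arm_command([
  [0.1,0.007,-0.001,0.003,0],
  [0.1,0.007,0,0.001,0],
  [0.1,0.003,0,0,0],
  [0.1,0,0,0,0],
])

```text
time: 36.5
eef_pos: [0.4429, 0.1838, 0.197]
tool_rot: [[-0.013, 0.638, -0.77], [-0.019, -0.77, -0.638], [-1.0, 0.006, 0.022]]
force: [-0.2, -0.5, -0.7]
opening: 0.0514
```

```bash
python3 plan.py .44 .181 .029 -50 35
```

```text
t 36.5 grasp [0.4407 0.1806 0.0298] yaw -50.32 tilt 1.32 open 0.0514 F [-0.2 -0.5 -0.7] q7 -78.5
turn -0.32 d [-0.0007  0.0004 -0.0008] n 1
[0.0008, -0.0007, 0.0003, -0.3219],
```

Call:
arm_command([
  [-1,0,0,0,0],
  [-1,0,0,0,0],
  [-1,0,0,0,0],
  [-1,0,0,0,0],
  [-1,0,0,0,0],
], force=20)

```text
time: 37.0
eef_pos: [0.4431, 0.1839, 0.1975]
tool_rot: [[-0.012, 0.638, -0.77], [-0.019, -0.77, -0.638], [-1.0, 0.007, 0.021]]
force: [0.3, 0.7, -2.6]
opening: 0.0295
```

```bash
python3 plan.py .44 .181 .029 -50 35
```

```text
t 37.0 grasp [0.4411 0.1808 0.0302] yaw -50.32 tilt 1.27 open 0.0295 F [ 0.3  0.7 -2.6] q7 -78.5
turn -0.32 d [-0.0011  0.0002 -0.0012] n 1
[0.0012, -0.0008, 0.0007, -0.3198],
```

Call:
arm_command([
  [-1,-0.015,0,0,0],
  [-1,-0.025,0,0,0],
  [-1,-0.03,0,0,0],
  [-1,-0.03,0,0,0],
  [-1,-0.02,0,0,0],
  [-1,0,0,0,0],
  [-1,0,0,0,0],
])

```text
time: 37.7
eef_pos: [0.4436, 0.1857, 0.3198]
tool_rot: [[-0.017, 0.638, -0.769], [-0.021, -0.77, -0.638], [-1.0, 0.005, 0.027]]
force: [-0.1, -0.9, -1.7]
opening: 0.0293
```

```bash
python3 plan.py .621 .0846 .15 -50 30
```

```text
t 37.7 grasp [0.4407 0.1821 0.1526] yaw -50.32 tilt 1.57 open 0.0293 F [-0.1 -0.9 -1.7] q7 -77.7
turn -0.32 d [ 0.1803 -0.0975 -0.0026] n 7
[0.0004, 0.0272, -0.0109, -0.0464], [0.0004, 0.0272, -0.0109, -0.0464], [0.0004, 0.0272, -0.0109, -0.0464], [0.0004, 0.0272, -0.0109, -0.0464], [0.0004, 0.0272, -0.0108, -0.0464], [0.0004, 0.0272, -0.0108, -0.0464], [0.0004, 0.0272, -0.0108, -0.0464],
```

Call:
arm_command([
  [-1,-0.002,0.025,-0.01,0],
  [-1,-0.002,0.027,-0.011,0],
  [-1,-0.002,0.027,-0.011,0],
  [-1,-0.002,0.027,-0.011,0],
  [-1,-0.002,0.027,-0.011,0],
  [-1,-0.001,0.025,-0.01,0],
  [-1,0,0.018,-0.006,0],
  [-1,0,0,0,0],
  [-1,0,0,0,0],
])

```text
time: 38.6
eef_pos: [0.6108, 0.0921, 0.3103]
tool_rot: [[-0.049, 0.642, -0.765], [-0.029, -0.767, -0.641], [-0.998, -0.009, 0.056]]
force: [0.4, 0.4, -0.9]
opening: 0.0297
```

```bash
python3 plan.py .621 .0846 .09 -50 30
python3 - <<'E'
from h import *; from bench import manip
c=manip.camera("wrist"); cv2.imwrite("pics/w11.png",cv2.resize(c["frame"][:,:,::-1],(800,600))); np.savez("w11.npz",**c)
E
```

```text
t 38.6 grasp [0.6026 0.0873 0.1433] yaw -50.07 tilt 3.26 open 0.0297 F [ 0.4  0.4 -0.9] q7 -62.7
turn -0.07 d [ 0.0184 -0.0027 -0.0533] n 2
[0.0266, 0.0069, -0.0062, -0.0331], [0.0266, 0.007, -0.0062, -0.0331],
```

View pics/w11.png

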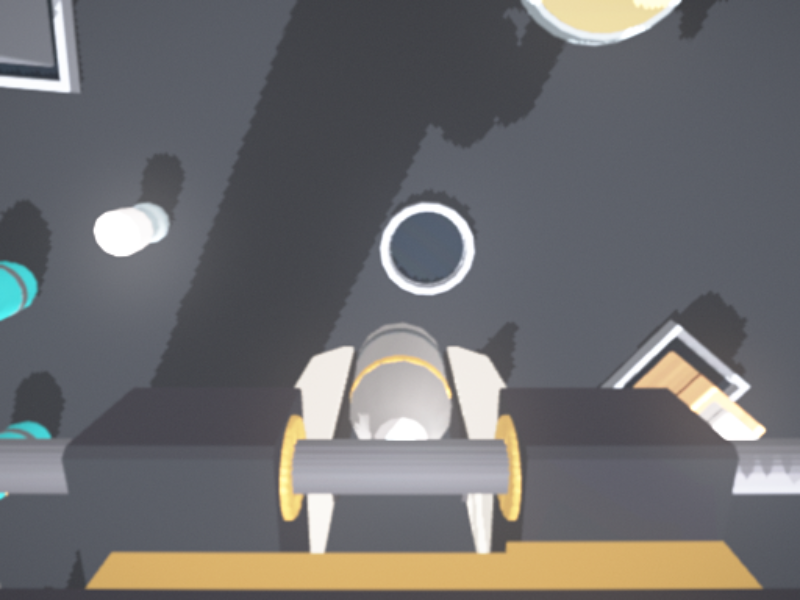

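Run:
```python
from h import *
c=dict(np.load("w11.npz")); print(onplane(c,np.array([(427,248),(427,203),(427,295),(381,248),(474,248)])/1.5625-.18,.009).round(4))
```

```text
[[0.6225 0.0871 0.009 ]
 [0.6413 0.1033 0.009 ]
 [0.6018 0.0691 0.009 ]
 [0.6061 0.1066 0.009 ]
 [0.6393 0.0672 0.009 ]]
```

Call:
arm_command([
  [-1,0.01,0.007,-0.007,0],
  [-1,0.015,0.006,-0.006,0],
  [-1,0.015,0.002,-0.002,0],
  [-1,0.015,0,0,0],
  [-1,0.002,0,0,0.5],
  [-1,0,0,0,0],
  [-1,0,0,0,0],
])

```text
time: 39.35
eef_pos: [0.6273, 0.0923, 0.2443]
tool_rot: [[-0.056, 0.639, -0.767], [-0.028, -0.769, -0.639], [-0.998, -0.014, 0.061]]
force: [0.1, 0.2, -0.4]
opening: 0.0297
```

```bash
python3 plan.py .621 .0846 .05 -50 30
```

```text
t 39.35 grasp [0.6179 0.0876 0.0774] yaw -50.25 tilt 3.61 open 0.0297 F [ 0.1  0.2 -0.4] q7 -62.7
turn -0.25 d [ 0.0031 -0.003  -0.0274] n 1
[0.0274, 0.0043, -0.0005, -0.2459],
```

Call:
arm_command([
  [-1,0.01,0.004,-0.001,0],
  [-1,0.01,0,0,0],
  [-1,0.007,0,0,0],
  [-1,0,0,0,0],
  [-1,0,0,0,0],
])

```text
time: 39.85
eef_pos: [0.6299, 0.0888, 0.2162]
tool_rot: [[-0.053, 0.639, -0.767], [-0.028, -0.769, -0.639], [-0.998, -0.013, 0.059]]
force: [0.4, -0.1, -0.5]
opening: 0.0294
```

```bash
python3 plan.py .6215 .0855 .0335 -50 30
python3 - <<'E'
from h import *; from bench import manip
c=manip.camera("side"); crop(c,200,110,150,110,5.3,"pics/s11.png")
c=manip.camera("wrist"); cv2.imwrite("pics/w12.png",cv2.resize(c["frame"][:,:,::-1],(800,600)))
E
```

```text
t 39.85 grasp [0.6209 0.0842 0.0492] yaw -50.25 tilt 3.46 open 0.0294 F [ 0.4 -0.1 -0.5] q7 -62.6
turn -0.25 d [ 0.0006  0.0013 -0.0157] n 1
[0.0157, -0.0007, -0.0013, -0.2482],
```

View pics/s11.png

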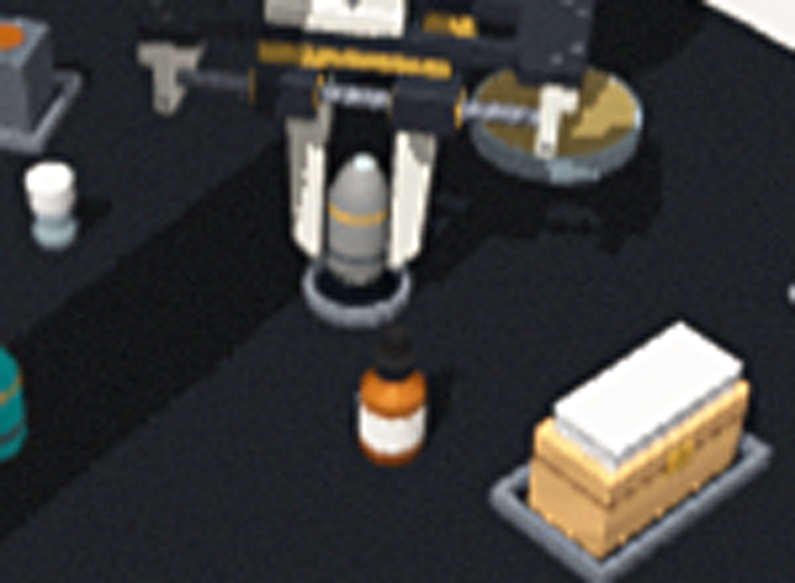

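View pics/w12.png

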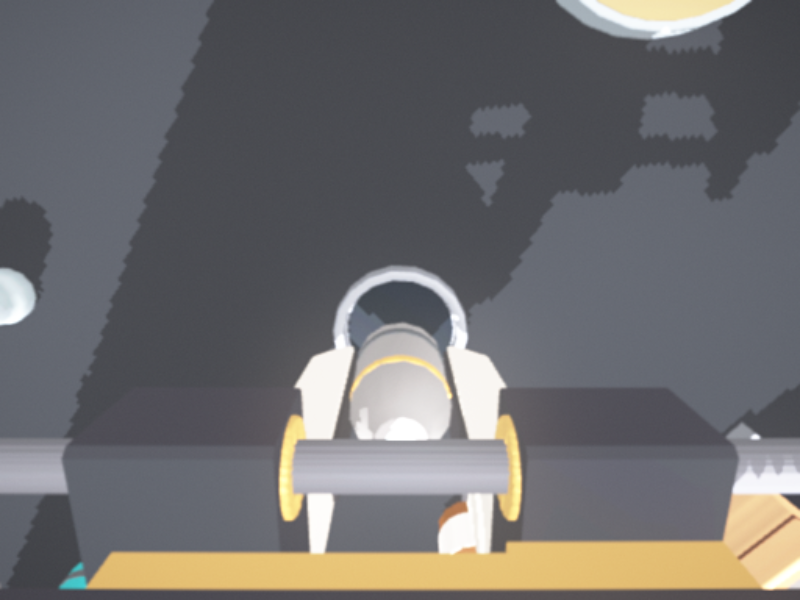

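Centred above the small tray. Lowering gently.

Call:
arm_command([
  [-1,0.007,0,-0.001,0],
  [-1,0.006,0,0,0],
  [-1,0.003,0,0,0],
  [-1,0,0,0,0],
])

```text
time: 40.35
eef_pos: [0.6303, 0.0893, 0.2006]
tool_rot: [[-0.051, 0.64, -0.767], [-0.027, -0.769, -0.639], [-0.998, -0.011, 0.057]]
force: [-1.3, -1.0, 2.7]
opening: 0.0297
```

```bash
python3 plan.py .6215 .0855 .0335 -50 30
```

```text
t 40.35 grasp [0.6218 0.0847 0.0336] yaw -50.23 tilt 3.31 open 0.0297 F [-1.3 -1.   2.7] q7 -62.7
turn -0.23 d [-0.0003  0.0008 -0.0001] n 1
[0.0001, -0.0008, -0.0003, -0.2332],
```

Call:
arm_command([
  [-0.3,0,0,0,0],
  [-0.1,0,0,0,0],
  [0,0,0,0,0],
  [0,0,0,0,0],
])

```text
time: 40.75
eef_pos: [0.6306, 0.0894, 0.2009]
tool_rot: [[-0.049, 0.64, -0.767], [-0.027, -0.769, -0.639], [-0.998, -0.011, 0.055]]
force: [-0.7, -0.2, -0.8]
opening: 0.0457
```

Call:
arm_command([
  [0,-0.015,0,0,0],
  [0,-0.03,0,0,0],
  [0,-0.03,0,0,0],
  [0,-0.03,0,0,0],
  [0,0,0,0,0],
])

```text
time: 41.25
eef_pos: [0.6364, 0.0924, 0.3129]
tool_rot: [[-0.048, 0.64, -0.767], [-0.027, -0.769, -0.639], [-0.998, -0.01, 0.054]]
force: [1.3, -0.4, 1.0]
opening: 0.0462
```

```bash
python3 plan.py .395 .3145 .2 -50 30
python3 - <<'E'
from h import *; from bench import manip
c=manip.camera("wrist"); cv2.imwrite("pics/w13.png",cv2.resize(c["frame"][:,:,::-1],(800,600))); np.savez("w13.npz",**c)
segs(c,.012,.1,(.62,.085,.05))
E
```

```text
t 41.25 grasp [0.6283 0.088  0.1459] yaw -50.23 tilt 3.16 open 0.0462 F [ 1.3 -0.4  1. ] q7 -62.2
turn -0.23 d [-0.2333  0.2265  0.0541] n 11
[-0.0049, -0.0294, 0.0031, -0.0211], [-0.0049, -0.0294, 0.0031, -0.0211], [-0.0049, -0.0294, 0.0031, -0.0211], [-0.0049, -0.0294, 0.0031, -0.0211], [-0.0049, -0.0294, 0.0031, -0.0211], [-0.0049, -0.0294, 0.0031, -0.0211], [-0.0049, -0.0294, 0.0031, -0.0211], [-0.0049, -0.0294, 0.0031, -0.0211], [-0.0049, -0.0294, 0.003, -0.0211], [-0.0049, -0.0294, 0.003, -0.0211], [-0.0049, -0.0294, 0.003, -0.0211], [254. 192.] 1411 ztop 0.0622 rect [[620.6, 85.3], [19.3, 19.1], 30.0]
```

View pics/w13.png

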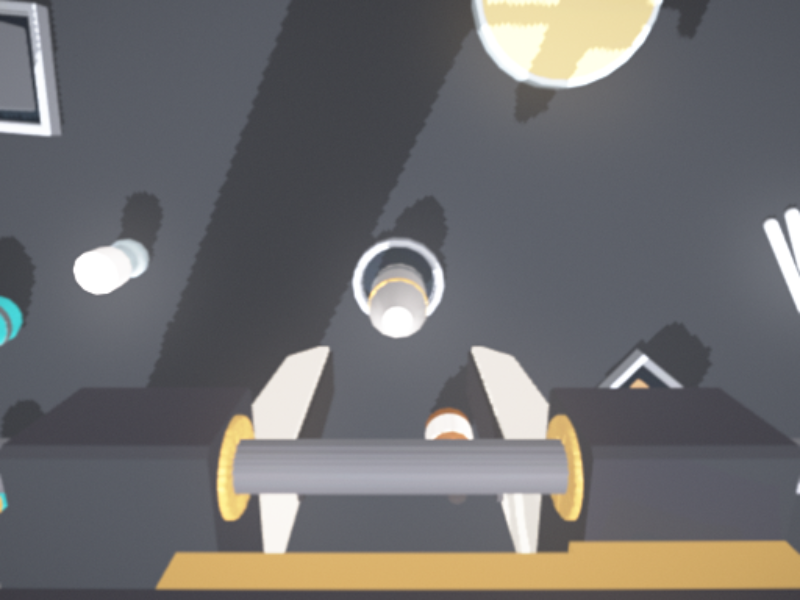

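The objective stands in its tray, top centred at (0.621,0.085). Next is the eyepiece.

```bash
python3 plan.py .395 .3145 .19 -20 30
```

```text
t 41.3 grasp [0.6269 0.0877 0.1438] yaw -50.23 tilt 3.38 open 0.0461 F [-0.4 -0.7  0.1] q7 -62.2
turn -30.23 d [-0.2319  0.2268  0.0462] n 11
[-0.0042, -0.0293, 0.003, -2.7485], [-0.0042, -0.0294, 0.0016, -2.7485], [-0.0042, -0.0295, 0.0002, -2.7485], [-0.0042, -0.0295, -0.0012, -2.7485], [-0.0042, -0.0294, -0.0026, -2.7485], [-0.0042, -0.0292, -0.004, -2.7485], [-0.0042, -0.029, -0.0054, -2.7485], [-0.0042, -0.0287, -0.0068, -2.7485], [-0.0042, -0.0283, -0.0082, -2.7485], [-0.0042, -0.0279, -0.0095, -2.7485], [-0.0042, -0.0274, -0.0109, -2.7485],
```

Call:
arm_command([
  [0,-0.005,-0.029,0.003,-2.7],
  [0,-0.005,-0.029,0.002,-2.7],
  [0,-0.005,-0.029,0,-2.7],
  [0,-0.005,-0.029,-0.001,-2.7],
  [0,-0.005,-0.029,-0.003,-2.7],
  [0,-0.005,-0.029,-0.004,-2.7],
  [0,-0.005,-0.029,-0.005,-2.7],
  [0,-0.005,-0.029,-0.007,-2.7],
  [0,-0.005,-0.028,-0.008,-2.7],
  [0,-0.005,-0.025,-0.008,-2.7],
  [0,0,-0.018,-0.006,-2.7],
  [0,0,0,0,0],
])

```text
time: 42.5
eef_pos: [0.4033, 0.3111, 0.3601]
tool_rot: [[-0.071, 0.941, -0.33], [-0.04, -0.333, -0.942], [-0.997, -0.053, 0.061]]
force: [0.8, -0.8, -0.0]
opening: 0.0462
```

```bash
python3 plan.py .395 .3145 .15 -20 30
python3 - <<'E'
from h import *; from bench import manip
c=manip.camera("wrist"); cv2.imwrite("pics/w14.png",cv2.resize(c["frame"][:,:,::-1],(800,600))); np.savez("w14.npz",**c)
segs(c,.012,.1,(.395,.315,.09))
E
```

```text
t 42.5 grasp [0.3915 0.3044 0.1934] yaw -19.49 tilt 4.66 open 0.0462 F [ 0.8 -0.8 -0. ] q7 -65.5
turn 0.51 d [ 0.0035  0.0101 -0.0434] n 2
[0.0217, -0.0, -0.0053, 0.256], [0.0217, -0.0, -0.0053, 0.256], [265. 152.] 1592 ztop 0.0541 rect [[393.8, 315.9], [24.6, 24.2], 8.2]
[338. 192.] 1063 ztop 0.0591 rect [[449.2, 259.4], [19.8, 17.8], 2.2]
```

View pics/w14.png

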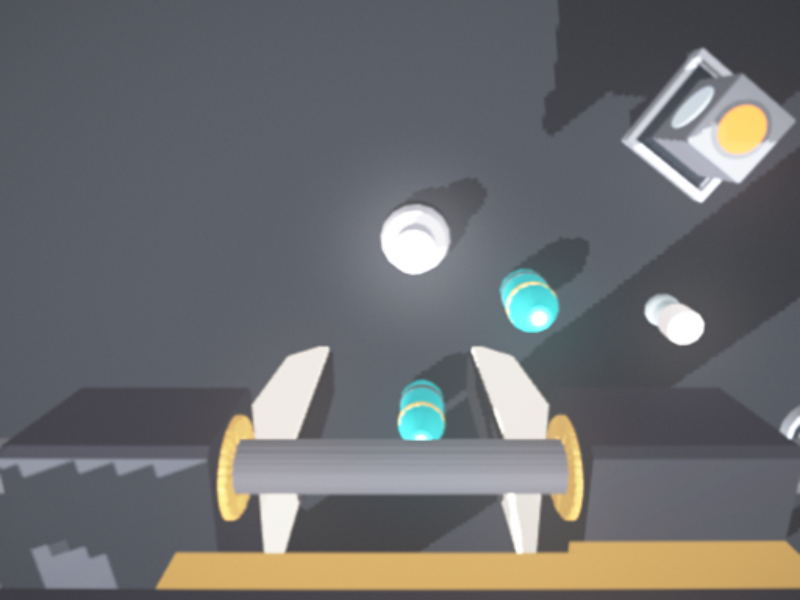

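Tilt is 4.7° with a component in the jaw plane. I'll turn the jaws tangential (−51°) and do a quick down / slow up cycle to shed tilt before grasping.

Call:
arm_command([
  [0,0.045,0,0,0],
  [0,0.045,0,0,0],
  [0,0,0,0,0],
  [0,0,0,0,0],
  [0,-0.01,0,0,8],
  [0,-0.01,0,0,8],
  [0,-0.01,0,0,8],
  [0,-0.01,0,0,7],
  [0,-0.01,0,0,0],
  [0,-0.01,0,0,0],
  [0,-0.01,0,0,0],
  [0,-0.01,0,0,0],
])

```text
time: 43.75
eef_pos: [0.4157, 0.3022, 0.3633]
tool_rot: [[-0.051, 0.605, -0.795], [-0.033, -0.797, -0.604], [-0.998, -0.005, 0.06]]
force: [0.3, 0.7, 0.0]
opening: 0.0465
```

```bash
python3 plan.py .395 .3153 .15 -51 30; python3 -c "
from bench import manip
s=manip.observe();print(s['q'].round(2),s['tool_rot'].round(4).tolist())"
```

```text
t 43.75 grasp [0.4072 0.2967 0.1963] yaw -52.8 tilt 3.46 open 0.0465 F [0.3 0.7 0. ] q7 -91.1
turn -1.8 d [-0.0122  0.0186 -0.0463] n 2
[0.0231, -0.0111, -0.0007, -0.9025], [0.0231, -0.0111, -0.0009, -0.9025], [-38.06  26.7   -0.45 105.83  -0.17  50.92 -91.15] [[-0.0506, 0.6045, -0.795], [-0.0328, -0.7966, -0.6037], [-0.9982, -0.0045, 0.0601]]
```

Call:
arm_command([
  [0,0.01,-0.011,0,-1],
  [0,0.02,-0.008,0,0],
  [0,0.025,-0.003,0,0],
  [0,0.02,0,0,0],
  [0,0,0,0,0],
  [0,0,0,0,0],
])

```text
time: 44.35
eef_pos: [0.3959, 0.3206, 0.2864]
tool_rot: [[-0.051, 0.626, -0.778], [-0.029, -0.78, -0.625], [-0.998, -0.009, 0.058]]
force: [0.3, -0.1, 0.3]
opening: 0.0468
```

```bash
python3 plan.py .395 .3153 .09 -51 30
python3 - <<'E'
from h import *; from bench import manip
c=manip.camera("wrist"); cv2.imwrite("pics/w15.png",cv2.resize(c["frame"][:,:,::-1],(800,600))); np.savez("w15.npz",**c)
segs(c,.012,.1,(.395,.315,.09))
c=manip.camera("top");segs(c,.012,.07,(.395,.315,.04))
E
```

```text
t 44.35 grasp [0.3873 0.3157 0.1194] yaw -51.26 tilt 3.38 open 0.0468 F [ 0.3 -0.1  0.3] q7 -92.8
turn -0.26 d [ 0.0077 -0.0004 -0.0294] n 2
[0.0147, 0.0026, -0.0029, -0.1278], [0.0147, 0.0026, -0.0029, -0.1278], [263. 180.] 2636 ztop 0.0541 rect [[394.0, 315.9], [24.9, 24.0], 38.5]
[373. 176.] 1977 ztop 0.0592 rect [[450.0, 259.2], [17.5, 19.8], 83.7]
[126. 255.] 194 ztop 0.0424 rect [[389.4, 305.6], [4.1, 15.1], 61.8]
```

View pics/w15.png

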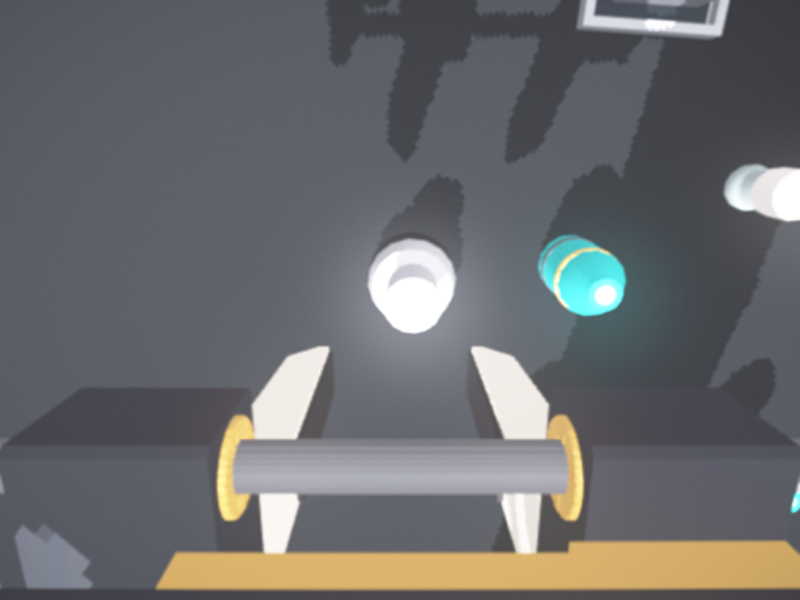

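Call:
arm_command([
  [0,0.012,0.005,-0.005,0],
  [0,0.012,0,-0.001,0],
  [0,0.006,0,0,0],
  [0,0,0,0,0],
  [0,0,0,0,0],
])

```text
time: 44.95
eef_pos: [0.4042, 0.3195, 0.2557]
tool_rot: [[-0.047, 0.625, -0.78], [-0.026, -0.781, -0.624], [-0.999, -0.009, 0.053]]
force: [0.8, 0.2, -0.2]
opening: 0.0468
```

```bash
python3 plan.py .3945 .3152 .0465 -51 30
```

```text
t 44.95 grasp [0.3964 0.3152 0.0886] yaw -51.35 tilt 3.06 open 0.0468 F [ 0.8  0.2 -0.2] q7 -92.3
turn -0.35 d [-0.0019 -0.     -0.0421] n 2
[0.0211, -0.0006, 0.0007, -0.1754], [0.0211, -0.0006, 0.0007, -0.1754],
```

Call:
arm_command([
  [0,0.015,-0.001,0.002,0],
  [0,0.015,0,0,0],
  [0,0.005,0,0,0],
  [0,0,0,0,0],
  [0,0,0,0,0],
])

```text
time: 45.45
eef_pos: [0.401, 0.3189, 0.2216]
tool_rot: [[-0.043, 0.625, -0.78], [-0.023, -0.781, -0.624], [-0.999, -0.009, 0.048]]
force: [0.1, 0.5, -0.5]
opening: 0.0462
```

```bash
python3 plan.py .3945 .3152 .0468 -51 30
```

```text
t 45.45 grasp [0.3937 0.315  0.0545] yaw -51.34 tilt 2.82 open 0.0462 F [ 0.1  0.5 -0.5] q7 -92.5
turn -0.34 d [ 0.0008  0.0002 -0.0077] n 1
[0.0077, 0.0003, -0.0007, -0.3418],
```

Call:
arm_command([
  [0,0.005,0,-0.001,0],
  [0,0.003,0,0,0],
  [0,0,0,0,0],
])

```text
time: 45.75
eef_pos: [0.402, 0.3197, 0.2144]
tool_rot: [[-0.041, 0.625, -0.78], [-0.021, -0.781, -0.624], [-0.999, -0.009, 0.045]]
force: [0.2, 0.5, 0.4]
opening: 0.0467
```

```bash
python3 plan.py .3945 .3152 .0468 -51 30
```

```text
t 45.75 grasp [0.3952 0.3162 0.0473] yaw -51.35 tilt 2.64 open 0.0467 F [0.2 0.5 0.4] q7 -92.5
turn -0.35 d [-0.0007 -0.001  -0.0005] n 1
[0.0005, 0.0004, 0.0012, -0.347],
```

Call:
arm_command([
  [-1,0,0,0,0],
  [-1,0,0,0,0],
  [-1,0,0,0,0],
  [-1,0,0,0,0],
  [-1,0,0,0,0],
  [-1,0,0,0,0],
], force=20)

```text
time: 46.35
eef_pos: [0.4021, 0.3198, 0.2147]
tool_rot: [[-0.04, 0.625, -0.78], [-0.021, -0.781, -0.624], [-0.999, -0.009, 0.044]]
force: [-0.3, -0.2, 0.1]
opening: 0.0244
```

```bash
python3 plan.py .3945 .3152 .0468 -51 30
```

```text
t 46.35 grasp [0.3954 0.3163 0.0476] yaw -51.35 tilt 2.6 open 0.0244 F [-0.3 -0.2  0.1] q7 -92.5
turn -0.35 d [-0.0009 -0.0011 -0.0008] n 1
[0.0008, 0.0003, 0.0014, -0.3509],
```

Call:
arm_command([
  [-1,-0.01,0,0,0],
  [-1,-0.02,0,0,0],
  [-1,-0.03,0,0,0],
  [-1,-0.03,0,0,0],
  [-1,-0.03,0,0,0],
  [-1,-0.02,0,0,0],
  [-1,0,0,0,0],
  [-1,0,0,0,0],
])

```text
time: 47.15
eef_pos: [0.407, 0.322, 0.3623]
tool_rot: [[-0.042, 0.625, -0.78], [-0.022, -0.781, -0.624], [-0.999, -0.009, 0.047]]
force: [0.6, 0.4, -1.2]
opening: 0.0248
```

```bash
python3 plan.py .52 .0 .2 -90 30
```

```text
t 47.15 grasp [0.3999 0.3183 0.1952] yaw -51.34 tilt 2.73 open 0.0248 F [ 0.6  0.4 -1.2] q7 -92.1
turn 38.66 d [ 0.1201 -0.3183  0.0048] n 12
[-0.0004, 0.027, 0.0088, 3.2215], [-0.0004, 0.0274, 0.0072, 3.2215], [-0.0004, 0.0278, 0.0057, 3.2215], [-0.0004, 0.0281, 0.0041, 3.2215], [-0.0004, 0.0282, 0.0025, 3.2215], [-0.0004, 0.0283, 0.0009, 3.2215], [-0.0004, 0.0283, -0.0007, 3.2215], [-0.0004, 0.0283, -0.0023, 3.2215], [-0.0004, 0.0281, -0.0038, 3.2215], [-0.0004, 0.0278, -0.0054, 3.2215], [-0.0004, 0.0275, -0.007, 3.2215], [-0.0004, 0.027, -0.0085, 3.2215],
```

Call:
arm_command([
  [-1,-0.002,0.025,0.008,3.2],
  [-1,-0.002,0.027,0.007,3.2],
  [-1,-0.002,0.028,0.006,3.2],
  [-1,-0.002,0.028,0.004,3.2],
  [-1,-0.002,0.028,0.002,3.2],
  [-1,-0.002,0.028,0.001,3.2],
  [-1,-0.002,0.028,-0.001,3.2],
  [-1,-0.002,0.028,-0.002,3.2],
  [-1,-0.002,0.028,-0.004,3.2],
  [-1,-0.002,0.028,-0.005,3.2],
  [-1,-0.002,0.027,-0.007,3.2],
  [-1,-0.002,0.027,-0.008,3.2],
])

```text
time: 48.35
eef_pos: [0.5221, 0.0003, 0.3705]
tool_rot: [[-0.079, -0.008, -0.997], [-0.031, -0.999, 0.01], [-0.996, 0.032, 0.079]]
force: [-0.0, -0.7, -0.1]
opening: 0.0248
```

```bash
python3 plan.py .5505 -.3355 .17 -121 30
```

```text
t 48.35 grasp [ 0.5089 -0.0049  0.2038] yaw -90.44 tilt 4.86 open 0.0248 F [-0.  -0.7 -0.1] q7 -87.2
turn 30.56 d [ 0.0416 -0.3306 -0.0338] n 12
[0.0028, 0.0275, -0.0037, 2.5466], [0.0028, 0.0273, -0.0049, 2.5466], [0.0028, 0.0271, -0.0061, 2.5466], [0.0028, 0.0268, -0.0073, 2.5466], [0.0028, 0.0264, -0.0085, 2.5466], [0.0028, 0.026, -0.0097, 2.5466], [0.0028, 0.0256, -0.0108, 2.5466], [0.0028, 0.0251, -0.0119, 2.5466], [0.0028, 0.0245, -0.013, 2.5466], [0.0028, 0.0239, -0.0141, 2.5466], [0.0028, 0.0233, -0.0152, 2.5466], [0.0028, 0.0226, -0.0162, 2.5466],
```

Call:
arm_command([
  [-1,0,0.027,-0.004,2.5],
  [-1,0,0.027,-0.005,2.5],
  [-1,0,0.027,-0.006,2.5],
  [-1,0,0.027,-0.007,2.5],
  [-1,0,0.026,-0.009,2.5],
  [-1,0,0.026,-0.01,2.5],
  [-1,0,0.026,-0.011,2.5],
  [-1,0,0.025,-0.012,2.5],
  [-1,0,0.024,-0.013,2.5],
  [-1,0,0.022,-0.014,2.5],
  [-1,0,0.018,-0.013,2.5],
  [-1,0,0,0,0],
])

```text
time: 49.55
eef_pos: [0.5561, -0.3076, 0.3527]
tool_rot: [[-0.12, -0.488, -0.865], [-0.024, -0.869, 0.494], [-0.992, 0.08, 0.093]]
force: [-0.1, -0.0, -1.1]
opening: 0.0248
```

```bash
python3 plan.py .5505 -.3355 .15 -121 30; python3 -c "
from bench import manip
s=manip.observe();print(s['q'].round(2),s['tool_rot'].round(4).tolist())"
```

```text
t 49.55 grasp [ 0.536  -0.3115  0.1867] yaw -119.29 tilt 7.03 open 0.0248 F [-0.1 -0.  -1.1] q7 -82.8
turn 1.71 d [ 0.0145 -0.024  -0.0367] n 2
[0.0183, 0.0069, -0.0122, 0.8555], [0.0183, 0.0067, -0.0123, 0.8555], [ 13.83  39.3   21.77  86.2   -9.98  62.19 -82.79] [[-0.1201, -0.4877, -0.8647], [-0.0237, -0.8694, 0.4936], [-0.9925, 0.0798, 0.0929]]
```

Tilt is 7° after the swing. Doing fast-down/slow-up cycles in free space here, with the eyepiece well above everything.

Call:
arm_command([
  [-1,0.045,0,0,0],
  [-1,0.045,0,0,0],
  [-1,0,0,0,0],
  [-1,0,0,0,0],
  [-1,-0.01,0,0,0.5],
  [-1,-0.01,0,0,0.5],
  [-1,-0.01,0,0,0],
  [-1,-0.01,0,0,0],
  [-1,-0.01,0,0,0],
  [-1,-0.01,0,0,0],
  [-1,-0.01,0,0,0],
  [-1,-0.01,0,0,0],
])

```text
time: 50.75
eef_pos: [0.5579, -0.3034, 0.3529]
tool_rot: [[-0.111, -0.498, -0.86], [-0.024, -0.864, 0.503], [-0.994, 0.076, 0.084]]
force: [-0.4, -0.2, -1.1]
opening: 0.0248
```

```bash
python3 plan.py .5505 -.3355 .15 -121 30; python3 -c "
from bench import manip
s=manip.observe();print(s['q'].round(2),s['tool_rot'].round(4).tolist())"
```

```text
t 50.75 grasp [ 0.5394 -0.3073  0.1867] yaw -119.95 tilt 6.51 open 0.0248 F [-0.4 -0.2 -1.1] q7 -83.6
turn 1.05 d [ 0.0111 -0.0282 -0.0367] n 2
[0.0183, 0.0094, -0.0119, 0.523], [0.0183, 0.0093, -0.0119, 0.523], [ 13.4   39.16  21.84  86.44 -10.38  61.71 -83.56] [[-0.111, -0.4979, -0.8601], [-0.0236, -0.8639, 0.5031], [-0.9935, 0.0761, 0.0841]]
```

Call:
arm_command([
  [-1,0,0.01,-0.012,0.5],
  [-1,0,0.009,-0.012,0.5],
  [-1,0.03,0,0,0],
  [-1,0.03,0,0,0],
  [-1,0.03,0,0,0],
  [-1,0,0,0,0],
  [-1,0,0,0,8],
  [-1,0,0,0,8],
  [-1,0,0,0,8],
  [-1,0,0,0,-8],
  [-1,0,0,0,-8],
  [-1,0,0,0,-8],
])

```text
time: 51.95
eef_pos: [0.5648, -0.3367, 0.2757]
tool_rot: [[-0.096, -0.515, -0.852], [-0.032, -0.854, 0.519], [-0.995, 0.077, 0.066]]
force: [-0.2, -0.3, -0.7]
opening: 0.0244
```

```bash
python3 plan.py .5505 -.3355 .15 -121 30; python3 -c "
from bench import manip
s=manip.observe();print(s['q'].round(2),s['tool_rot'].round(4).tolist())"
```

```text
t 51.95 grasp [ 0.5486 -0.3421  0.1093] yaw -121.08 tilt 5.84 open 0.0244 F [-0.2 -0.3 -0.7] q7 -81.5
turn -0.08 d [0.0019 0.0066 0.0407] n 2
[-0.0204, -0.0033, 0.0009, -0.0379], [-0.0204, -0.0033, 0.0009, -0.0379], [ 16.74  45.7   20.6   86.87 -12.55  53.81 -81.46] [[-0.0965, -0.5146, -0.852], [-0.032, -0.8539, 0.5194], [-0.9948, 0.0774, 0.0659]]
```

```bash
cat > eye.py <<'E'
from bench import manip
import numpy as np
s=manip.observe(); R=s["tool_rot"]; d=R@np.array([.999,.009,-.044]); d/=np.linalg.norm(d)
g=s["eef_pos"]+R[:,0]*manip.pinch_z; u=g+.0476*d
print("t",round(s["time"],2),"axis",d.round(3),"underside",u.round(4),"lowest edge z",(u[2]-.022*np.hypot(d[0],d[1])).round(4),"F",s["force"].round(1),"open",round(s["opening"],4))
e=np.array([.5505,-.3357])-u[:2]; print("shift tool y,z:",(R[:2,1]@e).round(4),(R[:2,2]@e).round(4),"R2",R[2].round(3))
E
python3 eye.py
python3 - <<'E'
from h import *; from bench import manip
c=manip.camera("wrist"); cv2.imwrite("pics/w16.png",cv2.resize(c["frame"][:,:,::-1],(800,600))); np.savez("w16.npz",**c)
c=manip.camera("side"); crop(c,310,190,202,150,4,"pics/s16.png")
E
```

```text
t 51.95 axis [-0.064 -0.063 -0.996] underside [ 0.5456 -0.3451  0.0618] lowest edge z 0.0599 F [-0.2 -0.3 -0.7] open 0.0244
shift tool y,z: -0.0105 0.0007 R2 [-0.995  0.077  0.066]
```

View pics/w16.png

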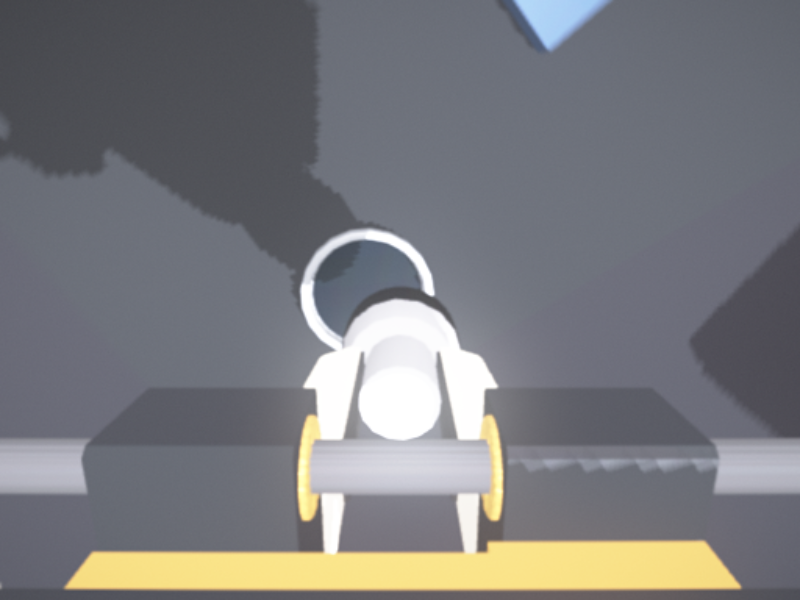

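View pics/s16.png

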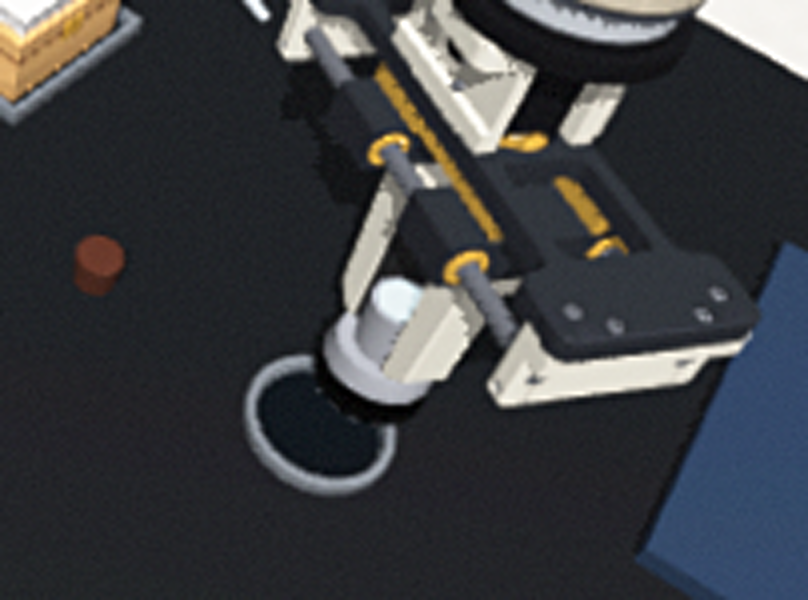

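Run:
```python
from h import *
c=dict(np.load("w16.npz")); p=np.array([(367,229),(302,290),(433,290)])/1.5625-.18; X=onplane(c,p,.009)[:,:2]; print(X.round(4))
# circle through three points, outer radius ~33
A=np.c_[2*X,np.ones(3)]; s=np.linalg.solve(A,(X**2).sum(1)); print(s[:2].round(4),np.sqrt(s[2]+s[:2]@s[:2]).round(4))
```

```text
[[ 0.5793 -0.3524]
 [ 0.5705 -0.309 ]
 [ 0.5355 -0.3639]]
[ 0.5514 -0.3355] 0.0326
```

Call:
arm_command([
  [-1,0.005,-0.006,0,0],
  [-1,0.01,-0.005,0,0],
  [-1,0.01,0,0,0],
  [-1,0,0,0,0],
  [-1,0,0,0,0],
])

```text
time: 52.55
eef_pos: [0.5691, -0.3272, 0.2493]
tool_rot: [[-0.094, -0.526, -0.845], [-0.032, -0.847, 0.531], [-0.995, 0.077, 0.063]]
force: [0.3, 0.2, -1.5]
opening: 0.0245
```

```bash
python3 eye.py
```

```text
t 52.55 axis [-0.062 -0.063 -0.996] underside [ 0.5504 -0.3356  0.0354] lowest edge z 0.0335 F [ 0.3  0.2 -1.5] open 0.0245
shift tool y,z: 0.0 -0.0002 R2 [-0.995  0.077  0.063]
```

Call:
arm_command([
  [-1,0.01,0,-0.001,0],
  [-1,0.008,0,-0.001,0],
  [-1,0.004,0,0,0],
  [-1,0,0,0,0],
])

```text
time: 52.95
eef_pos: [0.5684, -0.3295, 0.2247]
tool_rot: [[-0.096, -0.527, -0.844], [-0.032, -0.846, 0.532], [-0.995, 0.078, 0.064]]
force: [0.7, -0.3, -0.4]
opening: 0.0243
```

```bash
python3 eye.py
```

```text
t 52.95 axis [-0.063 -0.063 -0.996] underside [ 0.5493 -0.3378  0.0109] lowest edge z 0.0089 F [ 0.7 -0.3 -0.4] open 0.0243
shift tool y,z: -0.0024 0.0001 R2 [-0.995  0.078  0.064]
```

Call:
arm_command([
  [-1,0.001,-0.003,0,0],
  [-1,0.003,0,0,0],
  [-1,0.002,0,0,0],
  [-1,0,0,0,0],
])

```text
time: 53.35
eef_pos: [0.5696, -0.3273, 0.2188]
tool_rot: [[-0.095, -0.527, -0.844], [-0.033, -0.846, 0.532], [-0.995, 0.078, 0.063]]
force: [0.7, 0.8, 0.3]
opening: 0.0245
```

```bash
python3 eye.py
```

```text
t 53.35 axis [-0.062 -0.064 -0.996] underside [ 0.5509 -0.3359  0.0049] lowest edge z 0.003 F [0.7 0.8 0.3] open 0.0245
shift tool y,z: 0.0 0.0004 R2 [-0.995  0.078  0.063]
```

Call:
arm_command([
  [-0.45,0,0,0,0],
  [-0.35,0,0,0,0],
  [-0.25,0,0,0,0],
  [-0.1,0,0,0,0],
  [0,0,0,0,0],
  [0,0,0,0,0],
])

```text
time: 53.95
eef_pos: [0.57, -0.3278, 0.22]
tool_rot: [[-0.092, -0.528, -0.844], [-0.034, -0.846, 0.532], [-0.995, 0.078, 0.06]]
force: [-0.3, 1.0, -0.1]
opening: 0.046
```

```bash
python3 eye.py
python3 - <<'E'
from h import *; from bench import manip
c=manip.camera("wrist"); cv2.imwrite("pics/w17.png",cv2.resize(c["frame"][:,:,::-1],(800,600)))
c=manip.camera("side"); crop(c,310,190,202,150,4,"pics/s17.png")
E
```

```text
t 53.95 axis [-0.06  -0.065 -0.996] underside [ 0.5517 -0.3366  0.0061] lowest edge z 0.0041 F [-0.3  1.  -0.1] open 0.046
shift tool y,z: -0.0002 0.0015 R2 [-0.995  0.078  0.06 ]
```

View pics/s17.png

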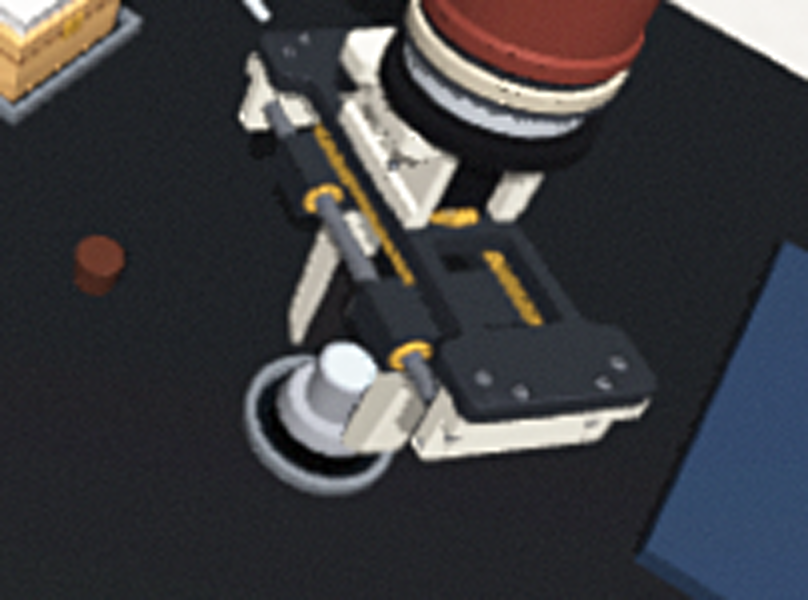

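View pics/w17.png

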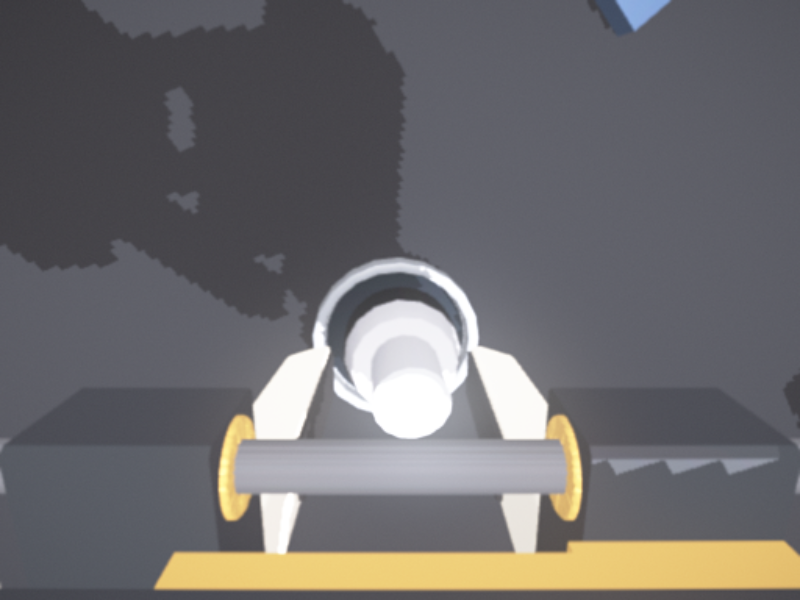

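Call:
arm_command([
  [0,-0.015,0,0,0],
  [0,-0.02,0,0,0],
  [0,-0.03,0,0,0],
  [0,-0.04,0,0,0],
  [0,-0.04,0,0,0],
  [0,0,0,0,0],
])

```text
time: 54.65
eef_pos: [0.5842, -0.3227, 0.3739]
tool_rot: [[-0.092, -0.528, -0.844], [-0.035, -0.846, 0.533], [-0.995, 0.079, 0.059]]
force: [0.9, -0.3, -0.2]
opening: 0.0467
```

Run:
```python
from h import *; from bench import manip
c=manip.camera("wrist"); cv2.imwrite("pics/w18.png",cv2.resize(c["frame"][:,:,::-1],(800,600))); segs(c,.012,.1,(.55,-.335,.05))
s=manip.observe(); print(s["time"],s["eef_pos"],s["q"].round(1),s["tool_rot"].round(3))
```

```text
[256. 172.] 1466 ztop 0.057 rect [[550.0, -335.8], [24.4, 24.2], 83.9]
54.7 [ 0.5834331  -0.32228982  0.37106367] [ 14.2  40.9  22.7  79.8 -11.1  65.8 -85. ] [[-0.096 -0.528 -0.844]
 [-0.032 -0.846  0.533]
 [-0.995  0.079  0.064]]
```

View pics/w18.png

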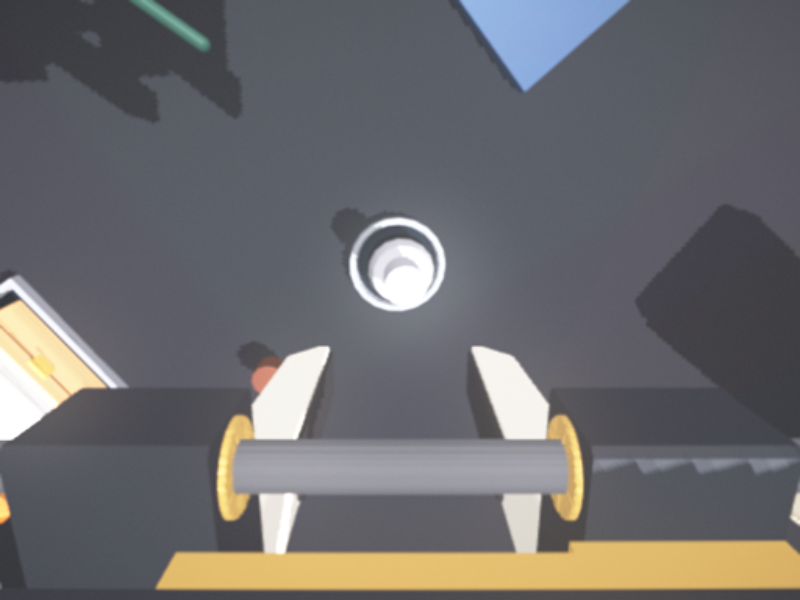

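The eyepiece is in place. Backing the arm off to the right for a full check from above.

Call:
arm_command([
  [0,-0.01,0.04,0.01,0],
  [0,-0.01,0.04,0.01,0],
  [0,-0.01,0.04,0.01,0],
  [0,-0.01,0.04,0.01,0],
  [0,-0.01,0.04,0.01,0],
  [0,0,0,0,0],
  [0,0,0,0,0],
])

```text
time: 55.4
eef_pos: [0.4355, -0.4648, 0.4354]
tool_rot: [[-0.106, -0.524, -0.845], [-0.022, -0.848, 0.529], [-0.994, 0.074, 0.078]]
force: [0.7, 0.2, -0.8]
opening: 0.0465
```

Run:
```python
from h import *; from bench import manip
c=manip.camera("top"); cv2.imwrite("pics/tF.png",cv2.resize(c["frame"][:,:,::-1],(800,600))); segs(c,.012,.1,(.57,0,.42),40)
c=manip.camera("side"); cv2.imwrite("pics/sF.png",cv2.resize(c["frame"][:,:,::-1],(800,600)))
s=manip.observe(); print(s["time"],s["eef_pos"],s["joint_velocities"].round(2))
```

```text
[209.  79.] 947 ztop 0.0163 rect [[787.5, 117.5], [90.0, 87.5], 9.9]
[303. 143.] 838 ztop 0.0638 rect [[626.1, -89.8], [76.5, 34.0], 1.7]
[225. 148.] 183 ztop 0.0602 rect [[619.4, 83.6], [16.7, 17.3], 42.4]
[119. 171.] 460 ztop 0.0481 rect [[576.0, 319.8], [42.2, 41.2], 35.7]
[264. 171.] 145 ztop 0.0645 rect [[565.7, -1.7], [8.6, 8.6], 88.8]
[417. 175.] 365 ztop 0.0559 rect [[548.4, -336.7], [24.6, 23.5], 83.0]
[362. 184.] 92 ztop 0.0239 rect [[533.1, -216.9], [22.2, 20.6], 88.8]
[167. 188.] 91 ztop 0.0396 rect [[533.7, 213.0], [19.6, 20.5], 75.5]
[148. 227.] 194 ztop 0.057 rect [[450.2, 255.5], [17.8, 19.3], 69.9]
[214. 233.] 170 ztop 0.058 rect [[430.3, 112.2], [18.1, 19.8], 60.7]
[174. 268.] 189 ztop 0.057 rect [[359.7, 198.7], [19.1, 16.7], 88.4]
55.5 [ 0.43570675 -0.46477271  0.43554848] [-1.23  0.31 -1.31 -0.34 -0.61 -0.09  0.06]
```

View pics/tF.png

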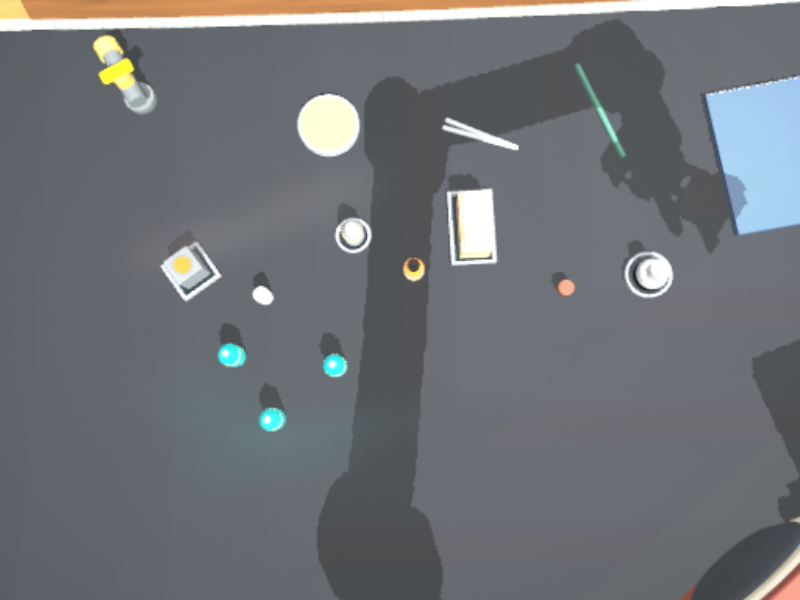

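View pics/sF.png

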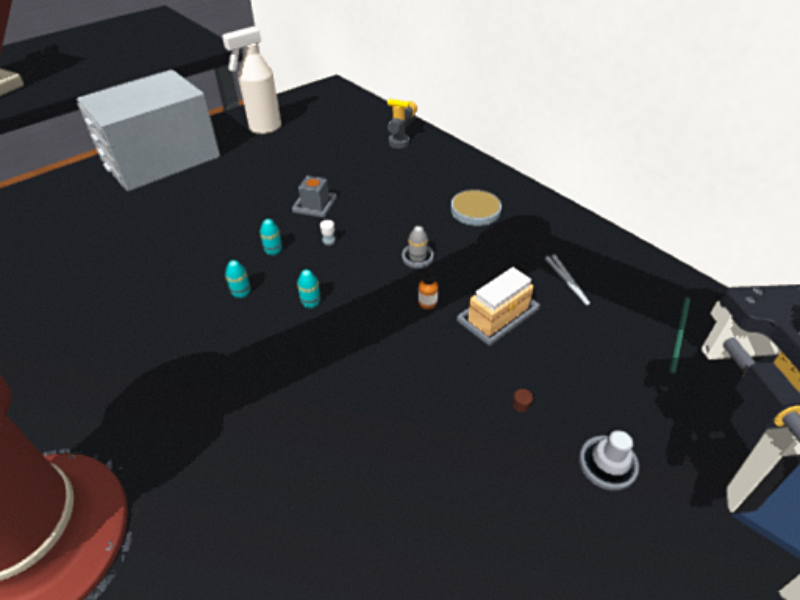

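All five parts are seated, and the dropper hasn't moved. I'll let the arm settle, then hand in.

Call:
arm_command([
  [0,0,0,0,0],
  [0,0,0,0,0],
  [0,0,0,0,0],
])

```text
time: 55.8
eef_pos: [0.439, -0.4616, 0.4334]
tool_rot: [[-0.108, -0.518, -0.849], [-0.019, -0.852, 0.523], [-0.994, 0.073, 0.082]]
force: [0.3, -0.2, 0.8]
opening: 0.0468
```

```bash
python3 -c "
from bench import manip
print(manip.close_job())"
```

```text
the job is handed in; nothing more can be done
None
```

I handed the job in at about 56 s of the 136 s allowed; no verdict is reported. The slide box went into the oblong tray first, then the case on top of it. After that I placed the filter block, the grey objective and the eyepiece in their trays.

**Last checks:** these come from the final top, side and wrist pictures, with calibration good to about 2 mm.
- **Positions:** each part's centre was within about 3 mm of its tray's centre. The case was within about 2 mm of the box's centre and within 1° of its direction.
- **Seating:** every part looked upright, and the measured top heights fit parts resting on the tray floors, reading 0–2 mm high like the other camera heights.
- **Bystanders:** the dropper bottle is where it was, as are the turquoise parts to within about 2 mm.

**What went less well:**
- **Tool tilt:** the tool drifted up to 7° off vertical during the moves, and I could only partly correct it.
- **Eyepiece:** because of that tilt, it touched its tray leaning about 5° and settled upright when released.
- **Block:** it was released about 1 mm above flat.

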